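# Dry-fit beech strips in the glue-up jig

### The arm

A 6-joint arm with a two-finger parallel gripper is mounted at the origin on the work surface. World frame = base frame: x ahead of the robot, y to its left, z up, the work surface at z = 0. Lengths are in m, angles in rad, forces in N, time in s.
With the tool pointing down it reaches from about 0.3 to 0.775 m from the base axis. Payload 14.6 kg.
Tool frame: the origin (TCP) lies midway between the tips of the shut fingers; the grasp point (between the pads) lies 19 mm behind it; z points along the fingers, y is the line along which they close (so a half turn about z gives the same grasp; the last joint's range is limited). The gripper opens to 85 mm and grips with 20 to 120 N. Pads are 22 mm wide; open, the fingers measure 114 mm over their backs; the gripper's body (76 mm by 85 mm) begins 54 mm behind the grasp point. The pads swing forward as they close: fully open they stand 13 mm farther back than shut.
Start: joints at [1.25, 0.3, 1.521, -0, 1.321, -0.067], TCP at [0.138, 0.532, 0.231] pointing down, gripper open.
Joint ranges: [-3.03, 3.03], [-0.79, 2.21], [0.23, 2.52], [-1.04, 4.18], [0, 3.07], [-2.55, 2.55]. Speed limits (rad/s): [2.22, 2.22, 2.57, 3.14, 3.14, 3.14].

### API

Orientations are given as a unit quaternion [x, y, z, w].
In Python, from bench import env gives the robot as it stands.
- The arm moves only by the shell command python3 -m inch 'ROWS' [OPENING] [FORCE]. ROWS is JSON, one flat list of numbers, 6 for each row, row after row: the shift along the tool's x, y, z each as a share of 0.025 m, from -1 to 1, then the turn, a rotation vector about the tool's x, y, z each as a share of 5 degrees, from -1 to 1. In form: [tx, ty, tz, ax, ay, az, tx, ty, tz, ax, ay, az, ...]. A call has 1 to 8 rows; each row shifts and turns the commanded pose from where the row before left it, along the tool's axes as they then stand; what a row does not reach is not made up. A row lasts 1/10 s, in which the tool goes at most 50 mm and 8.59 degrees, less where a joint would pass 70% of its speed; a pose out of reach is approached as far as the arm can. A call with a number of a shift or a turn outside -1 to 1 is refused whole. A call with a gripper value outside its range is refused whole. OPENING is the opening, from -1 (shut) to 1 (fully open), set as the call begins (- or left out, the last holds). The fingers move at their own pace and stop on an object; FORCE is the grip in N (left out, the last holds). Time passes only in rows, so rows that do not move let the fingers close. It gives the time, the measured TCP pose, the force, the opening and the grip force at its end, in the units of the state.
- env.sense(): the state, without advancing time (a new reading comes with each control period).
- env.read_camera(name): name is "scene" or "top" or "wrist"; returns (picture, depth): 480x640x3 uint8, red, green, blue; 480x640 float32, m along the optical axis (not along the pixel's ray), 0 where there is no reading.
- env.camera_info(name): a dict with "intrinsics" (3x3 intrinsics, pixels), "world_from_camera" (4x4, takes a point from camera to world coordinates). Camera axes: x right, y up, looking along -z (the intrinsics and any distortion apply to the point x, -y, -z); pixel columns grow to the right and rows downward; lengths in m; the calibration is good to about 2 mm. A picture is of the moment at which its call begins: read the wrist's pose just before it. camera_info takes no time and is no camera call; for the wrist camera it gives the pose at the moment of the call.
- env.close_job(): hands the job in; it is judged then, once.
The state is a dict: "time_s": time; "q": joint angles; "qvel": joint speeds; "effort": joint torques, N m; "tool_pos": TCP position; "tcp_rot": TCP orientation; "wrist_force": force on the tool from outside, world axes, zero at the start; "moment": the same for the moment, N m; "opening": finger opening in m; "grasp_force": force on a finger pad.
Only numpy, scipy, OpenCV 4.12 (cv2) and the standard library are available. Lean on these libraries where they do the work, as an engineer would, in place of code of your own. Each camera call takes 0.05 s, during which the arm holds its last target. There are 200 camera calls.

### The job

Get the strips ready for gluing up: put every cracked strip in the offcut box, and lay all the sound strips flat on the white jig board, side by side in one closed row that starts at the fence, lengthwise along the fence with their far ends flush against the end stop, in any order. Slide the jaw up against the row, then lay the steel bar across the middle of the strips so that it bears on all of them. Leave the other things on the bench alone.

Things in the scene. Friction and masses are not known exactly. Their poses are not given: they have to be found in the camera images.
- jig: Glue-up jig: white melamine board, 200 x 320 x 16 mm, fixed to the bench, with a dark wooden fence on its right (-y) side, 20 mm thick, a dark wooden end stop along its far (+x) edge, 15 mm thick, both 16 mm high over the board, and a sliding jaw. Origin under the board, +x towards the end stop, +y from fence to jaw
- corner (a point): Inside corner of fence and end stop, on the board's top face, 16 mm above the bench; same axes as the jig. Fence face: y = 0, from x = -178 to +7 mm. End stop face: x = 0, from y = 0 to 300 mm. The board reaches from x = -185 to +15 mm and y = -20 to +300 mm. Strips belong at x < 0, y > 0
- jaw (a joint): Sliding jaw of the jig, a dark wooden bar parallel to the fence (170 mm long in x, 30 mm thick in y, 16 mm high over the board). Value in m: the clear width between fence face and jaw face, 0 to 0.26; it slides in +y as it opens, needs about 4 N and stays where it is left
- jaw_grip (a point): Centre of the top of the jaw's red upright handle (45 mm in x, 28 mm in y, 50 mm tall, its top 83 mm above the bench). It lies 160 mm before the end stop's face (x = -160 mm of the corner frame) and 15 mm in +y behind the jaw's face; same axes as the corner. The jaw is moved by this handle
- press_bar: Plain bright steel bar, 220 x 30 x 16 mm, 0.8 kg, that is laid across the strips. Origin at its centre, x along its length, z up. Lies on the bench in front of the jig at the start
- offcut_box: Open plywood box for offcuts, 200 x 160 x 60 mm outside, walls and floor 8 mm, fixed to the bench. Origin under its centre, x along its long side
- offcut_box_in (a point): Centre of the offcut box's inner floor, 8 mm above the bench; same axes as the box
- strip_1: Sound beech strip, pale plain wood, 140 x 40 x 22 mm, about 0.09 kg, either broad face up. Origin at its centre, x along its length. Lies on the bench or is absent (None)
- strip_2: Sound beech strip, pale plain wood, 140 x 40 x 22 mm, about 0.09 kg, either broad face up. Origin at its centre, x along its length. Lies on the bench or is absent (None)
- strip_3: Sound beech strip, pale plain wood, 140 x 40 x 22 mm, about 0.09 kg, either broad face up. Origin at its centre, x along its length. Lies on the bench or is absent (None)
- strip_4: Sound beech strip, pale plain wood, 140 x 40 x 22 mm, about 0.09 kg, either broad face up. Origin at its centre, x along its length. Lies on the bench or is absent (None)
- cracked_1: Cracked beech strip: same size and wood as the sound ones, but with a long dark crack and a dark brown knot on both broad faces. Origin at its centre, x along its length. Lies on the bench or is absent (None)
- cracked_2: Cracked beech strip: same size and wood as the sound ones, but with a long dark crack and a dark brown knot on both broad faces. Origin at its centre, x along its length. Lies on the bench or is absent (None)
- glue_bottle: White glue bottle with red cap, 60 mm wide, 160 mm tall; a bystander, to be left alone. Origin at its underside
- hammer: Hammer lying on the bench; a bystander, to be left alone. Origin at its underside
- screwdriver: Screwdriver lying on the bench; a bystander, to be left alone. Origin at its underside
- nail_tin: Round blue tin, 64 mm wide, 35 mm high, standing near the left end of the steel bar; a bystander, to be left alone. Origin at its underside
- shoe_last: Wooden shoe last, about 190 mm long and 90 mm high; a bystander, to be left alone. Origin at its underside
- glue_brush: Glue brush lying on the bench; a bystander, to be left alone. Origin at its underside
- thread_spool: Orange thread spool, 60 mm wide, 70 mm high; a bystander, to be left alone. Origin at its underside
Things that resemble listed ones, but are neither listed nor needed, are in the scene too. What is shaped like the strip_4 but pink is not meant.

How it is judged:
By the outcome, as a careful person would: the job done as asked, in the order asked, and still so for the second after the job is handed in, with the robot touching nothing.
Of strip_1, strip_2, strip_3, strip_4 only 3 to 4 are there at a start; the rules pass over those that are not, and their reading is None.
Of cracked_1, cracked_2 only 1 to 2 are there at a start; the rules pass over those that are not, and their reading is None.
At some moment in a run one of strip_1, strip_2, strip_3, strip_4 may be knocked a few centimetres aside while the robot is not near it.
Once in a run the grip may slacken for a moment while it holds something.
It also fails if it takes over 210 s, if anything falls off the work surface, if the arm or the gripper's body presses on something with over 40 N, if the wrist force passes 120 N, or if a joint passes its speed limit or range.

## Working session

There is one attempt and no reset: what is moved stays moved. The work goes in short steps, Python scripts to look and compute and a shell command to move; the robot and the scene stay as the last step left them, time stands still between calls to the robot, and variables do not carry over. Pictures are saved under pics/ and viewed, at most 14 in all, crops included, and the job is handed in when it is done.

```bash
ls -la && mkdir -p pics
python3 - <<'E'
from bench import env
import cv2, numpy as np
s=env.sense()
print(s)
for n in ["scene","top"]:
    p,d=env.read_camera(n); cv2.imwrite(f"pics/{n}0.png",p[:,:,::-1]); np.save(f"pics/{n}0d.npy",d)
    print(n,env.camera_info(n))
E
```

```text
total 12
drwxr-xr-x  3 agent agent 4096 Nov 29 23:08 .
drwxr-xr-x 23 root  root  4096 Nov 29 23:08 ..
drwxr-xr-x  2 agent agent 4096 Nov 29 23:08 pics
{'time_s': 0.0, 'q': array([ 1.25037513e+00,  3.00481738e-01,  1.52158743e+00, -1.46263795e-05,
        1.32067936e+00, -6.65770089e-02]), 'qvel': array([-0.00079192,  0.00028025, -0.00069156, -0.0004268 , -0.00015869,
        0.00072548]), 'effort': array([-6.24570912e-04, -5.43505669e+01, -3.61797130e+01, -1.11024658e-04,
        3.99946526e-03, -1.13520679e-05]), 'tool_pos': array([0.13804082, 0.53215676, 0.23071279]), 'tcp_rot': array([ 1.26579777e-01,  9.91956262e-01, -5.68515897e-04, -1.04181843e-04]), 'wrist_force': array([ 0.40392621, -0.16292709,  0.65750451]), 'moment': array([-0.07817126, -0.03228127,  0.03929065]), 'grasp_force': 0.0, 'opening': 0.08537387630810904}
scene {'intrinsics': array([[474.46580761,   0.        , 316.87467707],
       [  0.        , 474.46580761, 241.59308246],
       [  0.        ,   0.        ,   1.        ]]), 'world_from_camera': array([[ 0.46098604, -0.71946153,  0.51948723,  1.20317137],
       [ 0.887403  ,  0.3719008 , -0.27240724, -0.39722147],
       [ 0.00278882,  0.58657046,  0.8098934 ,  1.14200503],
       [ 0.        ,  0.        ,  0.        ,  1.        ]])}
top {'intrinsics': array([[519.53756103,   0.        , 320.68065085],
       [  0.        , 519.53756103, 241.52074532],
       [  0.        ,   0.        ,   1.        ]]), 'world_from_camera': array([[-0.00432828,  0.99805256, -0.06222824,  0.46403987],
       [-0.99995117, -0.00487254, -0.00859714, -0.04011947],
       [-0.0088836 ,  0.06218799,  0.99802492,  1.45494287],
       [ 0.        ,  0.        ,  0.        ,  1.        ]])}
```

View pics/top0.png

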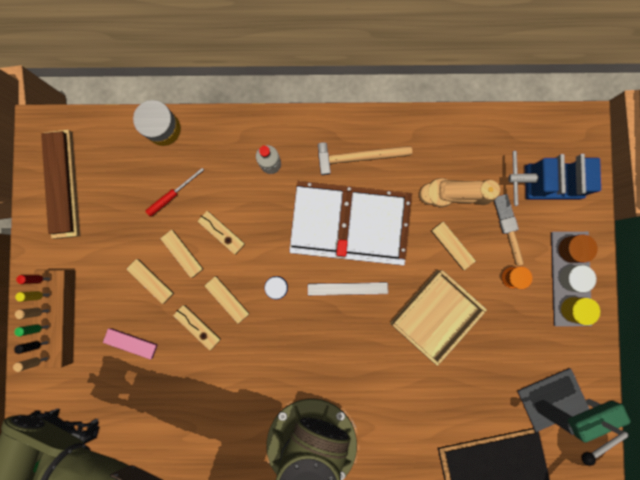

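View pics/scene0.png

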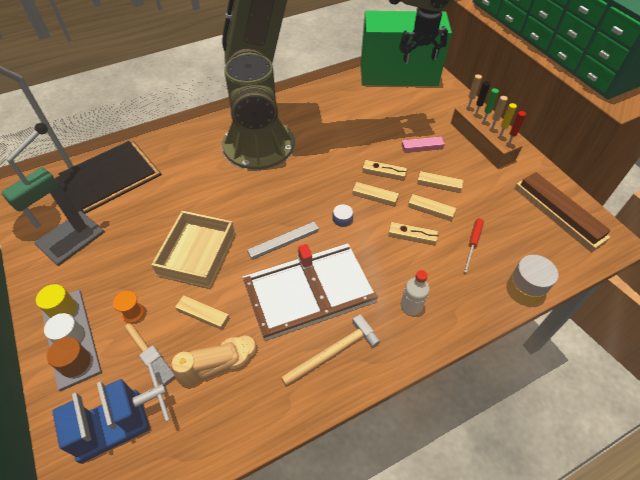

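```bash
cat > h.py <<'E'
from bench import env
import cv2, numpy as np
def load(n,tag):
    return cv2.imread(f"pics/{n}{tag}.png"), np.load(f"pics/{n}{tag}d.npy")
def ray(info,u,v):
    K,T=info["intrinsics"],info["world_from_camera"]
    d=np.array([(u-K[0,2])/K[0,0],-(v-K[1,2])/K[1,1],-1.0])
    return T[:3,3],T[:3,:3]@d
def plane(info,u,v,z):
    o,d=ray(info,u,v); return o+d*(z-o[2])/d[2]
def atdepth(info,u,v,dep):
    o,d=ray(info,u,v); return o+d*dep
def cross(i1,p1,i2,p2):   # midpoint of the closest approach of two rays, and the gap
    o1,d1=ray(i1,*p1);o2,d2=ray(i2,*p2)
    A=np.stack([d1,-d2],1);s=np.linalg.lstsq(A,o2-o1,rcond=None)[0]
    a,b=o1+d1*s[0],o2+d2*s[1]; return (a+b)/2,np.linalg.norm(a-b)
def wood(bgr,lo=(12,70,150),hi=(28,170,255)):
    hsv=cv2.cvtColor(bgr,cv2.COLOR_BGR2HSV); return cv2.inRange(hsv,lo,hi)
def blobs(m,amin,amax):
    m=cv2.morphologyEx(m,cv2.MORPH_CLOSE,np.ones((5,5),np.uint8))
    cs,_=cv2.findContours(m,cv2.RETR_EXTERNAL,cv2.CHAIN_APPROX_NONE)
    return [c for c in cs if amin<cv2.contourArea(c)<amax]
def rectworld(info,c,z):
    P=np.array([plane(info,u,v,z)[:2] for u,v in c[:,0,:]],np.float32)
    (cx,cy),(w,h),a=cv2.minAreaRect(P*1000)
    if w<h: a+=90; w,h=h,w
    return cx/1000,cy/1000,w,h,(a+90)%180-90   # mm sizes, deg heading of the long side
def snap(n,tag):
    info=env.camera_info(n); p,d=env.read_camera(n)
    cv2.imwrite(f"pics/{n}{tag}.png",p[:,:,::-1]); np.save(f"pics/{n}{tag}d.npy",d); return p[:,:,::-1].copy(),d,info
def goto(x,y,z,yaw=None):
    """units to type: shift in the tool's axes now (1 = 25 mm), turn about tool z (1 = 5 deg), yaw = heading of the pads' closing line, deg"""
    s=env.sense(); from scipy.spatial.transform import Rotation as R
    r=R.from_quat(s["tcp_rot"]).as_matrix(); d=np.array([x,y,z])-s["tool_pos"]
    out=[np.round(r.T@d/0.025,2)]
    if yaw is not None:
        cur=np.degrees(np.arctan2(r[1,1],r[0,1])); t=(yaw-cur+90)%180-90
        out.append(("az",np.round(-t/5,2)))
    print("t",round(s["time_s"],1),"tcp",np.round(s["tool_pos"],4),"go",*out,"q6",round(s["q"][5],2))
E
python3 - <<'E'
from h import *
ti,si=env.camera_info("top"),env.camera_info("scene")
b,d=load("top","0"); s,sd=load("scene","0")
hsv=cv2.cvtColor(b,cv2.COLOR_BGR2HSV)
for u,v in [(181,253),(149,281),(227,299),(453,246),(221,228),(340,288),(300,310)]: print((u,v),hsv[v,u],np.round(atdepth(ti,u,v,d[v,u]),3))
for nm,img,dep,inf in(("top",b,d,ti),("scene",s,sd,si)):
    for c in blobs(wood(img),250,2500):
        m=np.zeros(dep.shape,np.uint8);cv2.drawContours(m,[c],-1,255,-1)
        m=cv2.erode(m,np.ones((3,3)));z=[atdepth(inf,u,v,dep[v,u])[2] for v,u in zip(*np.nonzero(m)) if dep[v,u]>0]
        z=np.median(z) if z else 0
        M=c[:,0].mean(0); print(nm,M.round(0),"z",round(z,4),np.round(rectworld(inf,c,0.022),3))
E
python3 - <<'E'
import cv2,numpy as np
b=cv2.imread("pics/top0.png")
a=cv2.resize(b[200:360,100:270],None,fx=3,fy=3,interpolation=2); c=cv2.resize(b[200:360,390:490],None,fx=3,fy=3,interpolation=2)
cv2.imwrite("pics/crop0.png",np.hstack([a[:480],c])[:, :800])
E
```

```text
(181, 253) [ 18 122 218] [0.523 0.359 0.022]
(149, 281) [ 19 122 218] [0.447 0.446 0.022]
(227, 299) [ 18 125 218] [0.396 0.231 0.019]
(453, 246) [ 20 118 218] [ 0.539 -0.393  0.017]
(221, 228) [ 18 125 218] [0.592 0.249 0.02 ]
(340, 288) [ 20  18 210] [ 0.425 -0.08   0.015]
(300, 310) [ 14 169 155] [0.364 0.031 0.005]
top [586. 473.] z -0.0003 [-6.30000e-02 -7.37000e-01  1.90135e+02  4.70250e+01  8.99470e+01]
top [550. 443.] z -0.0005 [ 5.0000e-03 -6.4600e-01  9.7021e+01  5.0036e+01  7.9140e+00]
top [632. 143.] z -0.4179 [  0.819  -0.901 315.324  27.795   3.101]
scene [621. 468.] z -0.0989 [  1.328   0.287 116.705  16.868  89.644]
scene [ 45. 169.] z -0.0002 [ -0.169  -0.678 135.989  72.315  89.874]
scene [550.  64.] z 0.1517 [4.10000e-02 1.27700e+00 9.62316e+02 1.94235e+02 3.49000e-01]
```

View pics/crop0.png

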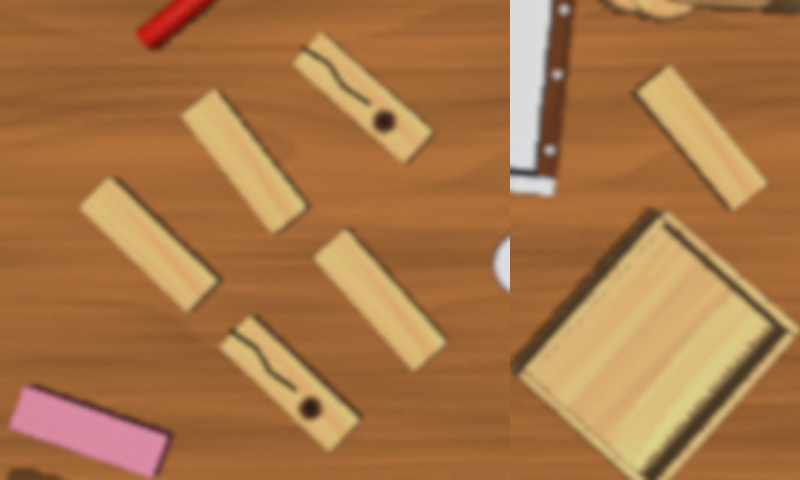

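Candidates in the top view are the sound strips at (181,253), (149,281), (227,299) and (453,246), the cracked strips at (221,232) and (196,327), and a pink look-alike at (130,343). The crop confirms this: crack and knot show on exactly those two, and the pink one isn't meant.

Run:
```python
from h import *
ti,si=env.camera_info("top"),env.camera_info("scene")
b,d=load("top","0"); s,sd=load("scene","0")
W=lambda im:wood(im,(14,80,185),(26,150,255))
R={}
for nm,img,dep,inf in(("top",b,d,ti),("scene",s,sd,si)):
    for c in blobs(W(img),200,2500):
        r=rectworld(inf,c,0.022); M=cv2.moments(c);R.setdefault(nm,[]).append((M["m10"]/M["m00"],M["m01"]/M["m00"]))
        if r[0]<.8: print(nm,np.round(R[nm][-1],0),np.round(r,3))
for p in R["top"]:
    for q in R["scene"]:
        X,g=cross(ti,p,si,q)
        if g<.008 and 0<X[2]<.06: print("cross",np.round(p),np.round(q),X.round(4),round(g,4))
# jig: white faces, red handle, dark wood; box
hsv=cv2.cvtColor(b,cv2.COLOR_BGR2HSV)
w=cv2.inRange(hsv,(0,0,190),(180,40,255))
for c in blobs(w,300,9000): print("white",c[:,0].mean(0).round(),cv2.contourArea(c),np.round(rectworld(ti,c,0.016),3))
w=cv2.inRange(hsv,(0,150,120),(6,255,255))|cv2.inRange(hsv,(174,150,120),(180,255,255))
for c in blobs(w,30,900): print("red",c[:,0].mean(0).round(),np.round(rectworld(ti,c,0.083),3))
w=cv2.inRange(hsv,(0,60,30),(16,200,110))
for c in blobs(w,60,9000):
    m=c[:,0].mean(0)
    if 280<m[0]<420 and 170<m[1]<270: print("dark",m.round(),np.round(rectworld(ti,c,0.032),3),cv2.boundingRect(c))
a=cv2.resize(b[170:375,280:500],None,fx=3.6,fy=2.9,interpolation=2);cv2.imwrite("pics/jig0.png",a)
```

```text
top [196. 328.] [  0.319   0.316 138.271  38.536  46.74 ]
top [226. 300.] [  0.395   0.234 138.194  38.766  41.906]
top [149. 281.] [  0.447   0.448 136.682  38.848  46.405]
top [180. 253.] [  0.522   0.361 138.524  40.066  38.226]
top [454. 246.] [  0.541  -0.395 138.891  39.264  38.602]
top [220. 232.] [  0.581   0.251 138.628  38.92   48.141]
top [458. 191.] [  0.691  -0.416 213.494  69.92   89.658]
top [371. 154.] [ 7.98000e-01 -1.66000e-01  2.31033e+02  1.88930e+01 -8.44980e+01]
scene [215. 354.] [  0.674  -0.409 207.252  76.029  74.602]
scene [321. 356.] [ 8.00000e-01 -1.66000e-01  2.33881e+02  2.37280e+01 -8.40010e+01]
scene [136. 337.] [ 0.537 -0.567 96.087 21.882 17.468]
scene [201. 310.] [  0.542  -0.394 141.416  40.621  38.838]
scene [374. 277.] [ 6.6600e-01  6.1000e-02  3.7775e+02  7.7494e+01 -1.7244e+01]
scene [413. 231.] [  0.582   0.251 142.26   40.172  48.284]
scene [432. 205.] [  0.523   0.361 142.264  40.844  38.309]
scene [375. 191.] [  0.396   0.234 142.01   40.611  42.305]
scene [441. 179.] [  0.447   0.448 142.274  40.369  46.524]
scene [384. 167.] [  0.319   0.
[... 448 characters left out ...]
0.0012
cross [371. 154.] [321. 356.] [ 0.7988 -0.1704  0.0168] 0.001
white [347. 289.] 692.5 [ 4.24000e-01 -1.00000e-01  2.15584e+02  2.77820e+01 -8.91310e+01]
white [582. 279.] 490.5 [ 0.448 -0.747 68.799 68.598 89.744]
white [376. 230.] 3218.0 [  0.589  -0.187 183.394 160.521  -6.437]
white [315. 222.] 2813.0 [ 6.09000e-01 -1.30000e-02  1.83324e+02  1.24400e+02 -6.67600e+00]
red [ 21. 279.] [ 0.454  0.766 22.901 22.097 46.005]
red [342. 247.] [ 0.535 -0.082 42.4   26.412 -0.422]
red [161. 202.] [  0.657   0.398  93.437  21.511 -50.458]
red [264. 151.] [ 0.794  0.122 27.489 24.55  18.315]
dark [366. 207.] [ 6.11000e-01 -1.13000e-01  3.12351e+02  1.78331e+02  8.45040e+01] (298, 185, 113, 73)
```

View pics/jig0.png

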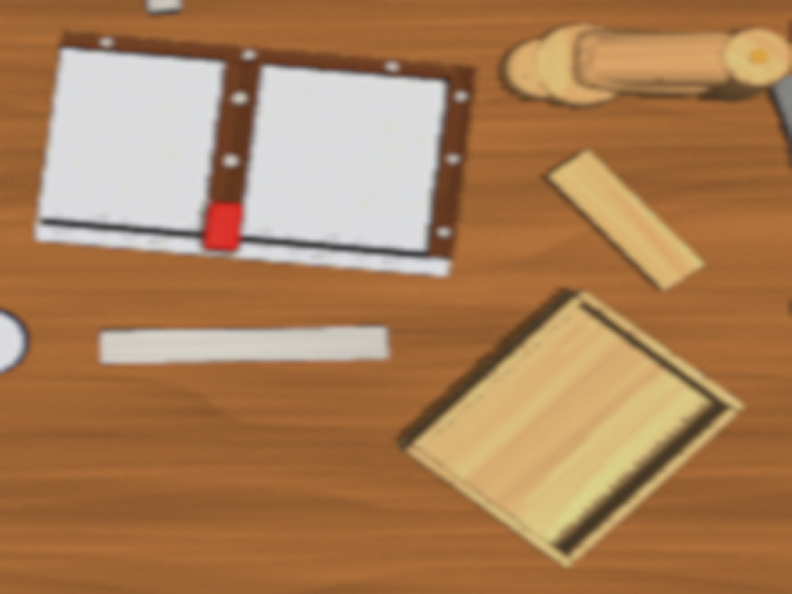

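The strips agree within about 1 mm across both views (140x40, top at ~21 mm). I'll fit the jig and box lines next, then start on cracked strip C2.

Run:
```python
from h import *
ti,si=env.camera_info("top"),env.camera_info("scene")
b,d=load("top","0"); s,sd=load("scene","0")
def fit(inf,img,pts0,pts1,z,thr=150):
    # edge white->dark crossing along segments from inside (white) to outside
    g=cv2.GaussianBlur(img,(3,3),0).astype(float)[:,:,2]; out=[]   # red channel
    for a,e in zip(pts0,pts1):
        t=np.linspace(0,1,200);P=np.outer(1-t,a)+np.outer(t,e)
        v=cv2.remap(g.astype(np.float32),P[:,0].astype(np.float32)[None],P[:,1].astype(np.float32)[None],1)[0]
        k=np.argmax(v<thr)
        if k: out.append(plane(inf,*P[k],z)[:2])
    out=np.array(out);vx,vy,x,y=cv2.fitLine((out*1000).astype(np.float32),cv2.DIST_HUBER,0,.01,.01).ravel()
    r=np.abs((out[:,0]*1000-x)*vy-(out[:,1]*1000-y)*vx);return np.array([x,y])/1000,np.array([vx,vy]),r.max(),len(out)
def inter(l,m):
    A=np.stack([l[1],-m[1]],1);k=np.linalg.solve(A,m[0]-l[0]);return l[0]+l[1]*k[0]
n=14
F=fit(ti,b,[(385,v) for v in np.linspace(205,238,n)],[(412,v+2) for v in np.linspace(205,238,n)],.016)
E_=fit(ti,b,[(u,212) for u in np.linspace(358,395,n)],[(u+1,184) for u in np.linspace(358,395,n)],.016)
J=fit(ti,b,[(372,v) for v in np.linspace(205,235,n)],[(335,v-2) for v in np.linspace(205,235,n)],.016)
ang=lambda l:(np.degrees(np.arctan2(l[1][1],l[1][0]))+90)%180-90
c=inter(F,E_);print("corner",c.round(4),"fence ang",ang(F),F[2:],"stop ang",ang(E_)-90,E_[2:],"jaw ang",ang(J))
x=np.array([np.cos(np.radians(-6.5)),np.sin(np.radians(-6.5))]);y=np.array([-x[1],x[0]])
print("jaw width",(inter(J,E_)-c)@y)
print("red handle corner frame",(np.array([.535,-.082])-c)@x,(np.array([.535,-.082])-c)@y)
# box rim
q=[(441.1,270.7),(486.4,309.7),(437.5,364.8),(391.1,324.1)]
Q=np.array([plane(ti,*p,.06)[:2] for p in q]);print("box",Q.mean(0).round(3),[round(float(np.linalg.norm(Q[i]-Q[(i+1)%4])),3) for i in range(4)],np.degrees(np.arctan2(*(Q[0]-Q[3])[::-1])))
# heights
for nm,(u,v) in dict(board=(376,230),fence=(408,225),stop=(380,192),jaw=(346,210),handle=(342,247),rim=(414,298),floor=(440,318)).items():
    print(nm,atdepth(ti,u,v,d[v,u]).round(3))
goto(.319,.3155,.231,136.8)
```

```text
corner [ 0.6753 -0.26  ] fence ang -6.9092636 (np.float64(0.7542418672318958), 14) stop ang -6.467346 (np.float64(0.4889468027613102), 14) jaw ang -6.340225
jaw width 0.14488668042360833
red handle corner frame -0.15952757536188378 0.1609409671202408
box [ 0.348 -0.342] [0.158, 0.196, 0.162, 0.196] -43.78929522724013
board [ 0.585 -0.181  0.021]
fence [ 0.598 -0.269  0.025]
stop [ 0.688 -0.192  0.036]
jaw [ 0.638 -0.098  0.039]
handle [ 0.535 -0.085  0.081]
rim [ 0.398 -0.28   0.037]
floor [ 0.341 -0.356  0.01 ]
t 0.1 tcp [0.138  0.5322 0.2308] go [-9.18 -6.57 -0.  ] ('az', np.float64(-12.27)) q6 -0.07
```

```bash
python3 -m inch '[-0.918,-0.657,0,0,0,0,-0.918,-0.657,0,0,0,0,-0.918,-0.657,0,0,0,0,-0.918,-0.657,0,0,0,0,-0.918,-0.657,0,0,0,0]' 0.5 60 && python3 -m inch '[-0.918,-0.657,0,0,0,0,-0.918,-0.657,0,0,0,0,-0.918,-0.657,0,0,0,0,-0.918,-0.657,0,0,0,0,-0.918,-0.657,0,0,0,0]' && python3 -m inch '[0,0,0.5,0,0,-0.944,0,0,0.5,0,0,-0.944,0,0,0.5,0,0,-0.944,0,0,0.5,0,0,-0.944,0,0,0.5,0,0,-0.944,0,0,0.5,0,0,-0.944,0,0,0.5,0,0,-0.944]' && python3 -m inch '[0,0,0.5,0,0,-0.944,0,0,0.5,0,0,-0.944,0,0,0.5,0,0,-0.944,0,0,0.5,0,0,-0.944,0,0,0.5,0,0,-0.944,0,0,0.5,0,0,-0.944]'
python3 - <<'E'
from h import *
goto(.319,.3155,.003,136.8)
p,d,i=snap("wrist","1")
for c in blobs(wood(p,(14,80,170),(26,150,255)),2000,200000): print(np.round(rectworld(i,c,.022),3),c[:,0].mean(0))
E
```

```text
time_s: 0.6
tool_pos: [0.2291, 0.423, 0.231]
tcp_rot: [0.127, 0.992, -0.0, -0.0]
wrist_force: [0.4, 0.5, -0.1]
opening: 0.0638
grasp_force: 0.0
time_s: 1.1
tool_pos: [0.3195, 0.3147, 0.2311]
tcp_rot: [0.127, 0.992, -0.0, -0.0]
wrist_force: [0.2, 0.0, -0.4]
opening: 0.0641
grasp_force: 0.0
time_s: 1.8
tool_pos: [0.3189, 0.3157, 0.1431]
tcp_rot: [-0.162, 0.987, -0.0, -0.0]
wrist_force: [0.6, 0.6, -0.9]
opening: 0.0639
grasp_force: 0.0
time_s: 2.4
tool_pos: [0.3189, 0.3157, 0.0681]
tcp_rot: [-0.399, 0.917, -0.0, -0.0]
wrist_force: [-0.2, 0.1, -0.7]
opening: 0.064
grasp_force: 0.0
t 2.4 tcp [0.3189 0.3157 0.0681] go [-0.   -0.01  2.6 ] ('az', np.float64(0.04)) q6 -1.69
[  0.321   0.315 138.186  40.419  46.82 ] [318.11973807 278.78671656]
[  0.396   0.233 139.257  42.226  40.824] [ 87.11238368 238.17537581]
```

```bash
python3 -m inch '[0,0,0.8,0,0,0,0,0,0.8,0,0,0,0,0,0.6,0,0,0,0,0,0.4,0,0,0]' && python3 -m inch '[0,0,0,0,0,0,0,0,0,0,0,0,0,0,0,0,0,0,0,0,0,0,0,0]' -1 60 && python3 -m inch '[0,0,-0.5,0,0,0,0,0,-1,0,0,0,0,0,-1,0,0,0,0,0,-1,0,0,0,0,0,-1,0,0,0]'
python3 - <<'E'
from h import *
goto(.348,-.342,.123,46.2)
E
```

```text
time_s: 2.85
tool_pos: [0.3187, 0.3155, 0.003]
tcp_rot: [-0.397, 0.918, -0.0, -0.001]
wrist_force: [0.5, 0.5, -0.1]
opening: 0.0639
grasp_force: 0.0
time_s: 3.25
tool_pos: [0.3193, 0.316, 0.0044]
tcp_rot: [-0.397, 0.918, 0.0, 0.001]
wrist_force: [1.3, 0.4, -1.3]
opening: 0.0388
grasp_force: 60.5
time_s: 3.75
tool_pos: [0.3189, 0.3157, 0.1184]
tcp_rot: [-0.397, 0.918, 0.0, 0.0]
wrist_force: [0.1, 0.0, -1.2]
opening: 0.0386
grasp_force: 60.5
t 3.8 tcp [0.3189 0.3157 0.1184] go [ 18.38 -18.85  -0.2 ] ('az', np.float64(-17.88)) q6 -1.69
```

```bash
python3 -m inch '[0.975,-0.944,0,0,0,0,0.975,-0.944,0,0,0,0,0.975,-0.944,0,0,0,0,0.975,-0.944,0,0,0,0,0.975,-0.944,0,0,0,0,0.975,-0.944,0,0,0,0,0.975,-0.944,0,0,0,0]' && python3 -m inch '[0.975,-0.944,0,0,0,0,0.975,-0.944,0,0,0,0,0.975,-0.944,0,0,0,0,0.975,-0.944,0,0,0,0,0.975,-0.944,0,0,0,0,0.975,-0.944,0,0,0,0,0.975,-0.944,0,0,0,0]' && python3 -m inch '[0.975,-0.944,0,0,0,0,0.975,-0.944,0,0,0,0,0.975,-0.944,0,0,0,0,0.975,-0.944,0,0,0,0,0.975,-0.944,0,0,0,0,0.975,-0.944,0,0,0,0]' && python3 -m inch '[0,0,0,0,0,0.954,0,0,0,0,0,0.954,0,0,0,0,0,0.954,0,0,0,0,0,0.954,0,0,0,0,0,0.954,0,0,0,0,0,0.954,0,0,0,0,0,0.954]' && python3 -m inch '[0,0,0,0,0,0.954,0,0,0,0,0,0.954,0,0,0,0,0,0.954,0,0,0,0,0,0.954,0,0,0,0,0,0.954,0,0,0,0,0,0.954]' && python3 -m inch '[0,0,0,0,0,0.954,0,0,0,0,0,0.954,0,0,0,0,0,0.954,0,0,0,0,0,0.954,0,0,0,0,0,0.954,0,0,0,0,0,0.954]'
python3 - <<'E'
from h import *
goto(.329,-.362,.03,46.2)
E
```

```text
time_s: 4.45
tool_pos: [0.3225, 0.0771, 0.1173]
tcp_rot: [-0.397, 0.918, -0.0, 0.001]
wrist_force: [1.5, 0.8, -1.6]
opening: 0.0385
grasp_force: 60.7
time_s: 5.15
tool_pos: [0.3402, -0.0909, 0.1163]
tcp_rot: [-0.365, 0.93, -0.039, -0.026]
wrist_force: [0.2, 0.1, 0.0]
opening: 0.0387
grasp_force: 60.6
time_s: 5.75
tool_pos: [0.3558, -0.2073, 0.1225]
tcp_rot: [-0.316, 0.942, -0.092, -0.063]
wrist_force: [-0.1, -0.5, -1.0]
opening: 0.0388
grasp_force: 60.6
time_s: 6.45
tool_pos: [0.3558, -0.2065, 0.1224]
tcp_rot: [-0.031, 0.993, -0.106, -0.034]
wrist_force: [0.4, -0.0, -1.2]
opening: 0.0387
grasp_force: 60.6
time_s: 7.05
tool_pos: [0.3558, -0.2065, 0.1224]
tcp_rot: [0.216, 0.97, -0.111, -0.007]
wrist_force: [-0.0, 0.6, -1.1]
opening: 0.0386
grasp_force: 60.6
time_s: 7.65
tool_pos: [0.3558, -0.2065, 0.1224]
tcp_rot: [0.449, 0.887, -0.109, 0.021]
wrist_force: [0.4, -0.1, -0.9]
opening: 0.0383
grasp_force: 60.6
t 7.7 tcp [ 0.3558 -0.2065  0.1224] go [-3.78 -3.78  4.99] ('az', np.float64(-2.12)) q6 -0.97
```

The wrist hit its range in transit because I turned too late, so the tool is slightly tilted. I'll add full orientation to the helper and correct it.

```bash
cat >> h.py <<'E'
def level(x,y,z,yaw):
    """turn to the vertical tool with closing line at yaw (deg, no half-turn folding), and the shift in the axes AFTER that turn"""
    from scipy.spatial.transform import Rotation as R
    s=env.sense(); r=R.from_quat(s["tcp_rot"]).as_matrix(); a=np.radians(yaw)
    ty=np.array([np.cos(a),np.sin(a),0]); tz=np.array([0,0,-1.]); g=np.stack([np.cross(ty,tz),ty,tz],1)
    rv=np.degrees(R.from_matrix(r.T@g).as_rotvec())/5; d=np.array([x,y,z])-s["tool_pos"]
    print("t",round(s["time_s"],1),"tcp",np.round(s["tool_pos"],4),"f",np.round(s["wrist_force"],1),"op",round(s["opening"],4),"g",round(s["grasp_force"],0),"q",np.round(s["q"],2))
    print("  shift now-axes",np.round(r.T@d/.025,2),"| turn",np.round(rv,2),"| shift after turn",np.round(g.T@d/.025,2),"| q6 then~",round(np.degrees(np.arctan2(y,x))-yaw))
E
python3 -c "
from h import *
level(.329,-.362,.03,46.2)"
```

```text
t 7.7 tcp [ 0.3558 -0.2065  0.1224] f [ 0.4 -0.1 -0.9] op 0.0383 g 61.0 q [-0.49  0.12  2.04 -0.27  0.96 -0.97]
  shift now-axes [-3.78 -3.78  4.99] | turn [-2.15  1.38 -1.97] | shift after turn [-3.53 -5.23  3.7 ] | q6 then~ -94
```

```bash
python3 -m inch '[0,0,0,-0.717,0.46,-0.657,0,0,0,-0.717,0.46,-0.657,0,0,0,-0.717,0.46,-0.657]' && python3 -m inch '[-0.588,-0.872,0,0,0,0,-0.588,-0.872,0,0,0,0,-0.588,-0.872,0,0,0,0,-0.588,-0.872,0,0,0,0,-0.588,-0.872,0,0,0,0,-0.588,-0.872,0,0,0,0,0,0,0,0,0,0]' && python3 -c "
from h import *
level(.329,-.362,.03,46.2)"
```

```text
time_s: 7.95
tool_pos: [0.356, -0.2064, 0.1227]
tcp_rot: [0.37, 0.929, 0.002, 0.0]
wrist_force: [-0.0, -0.0, -0.3]
opening: 0.0385
grasp_force: 60.6
time_s: 8.65
tool_pos: [0.329, -0.3642, 0.1223]
tcp_rot: [0.372, 0.928, -0.0, -0.0]
wrist_force: [-0.3, 0.3, -0.2]
opening: 0.0387
grasp_force: 60.7
t 8.7 tcp [ 0.329  -0.3642  0.1223] f [-0.3  0.3 -0.2] op 0.0387 g 61.0 q [-0.91  0.29  1.8  -0.    1.04 -1.72]
  shift now-axes [0.06 0.07 3.69] | turn [-0.   -0.    0.02] | shift after turn [0.06 0.06 3.69] | q6 then~ -94
```

```bash
python3 -m inch '[0,0,0.8,0,0,0,0,0,0.8,0,0,0,0,0,0.8,0,0,0,0,0,0.8,0,0,0,0,0,0.6,0,0,0,0,0,0.4,0,0,0]' && python3 -m inch '[0,0,0,0,0,0,0,0,0,0,0,0,0,0,0,0,0,0]' 0.18 60 && python3 -m inch '[0,0,-0.7,0,0,0,0,0,-1,0,0,0,0,0,-1,0,0,0,0,0,-1,0,0,0,0,0,-1,0,0,0]'
python3 - <<'E'
from h import *
level(.5815,.251,.123,138.2)
p,d,i=snap("top","2")
for c in blobs(wood(p,(14,80,185),(26,150,255)),200,2500): print(c[:,0].mean(0).round(),np.round(rectworld(i,c,.022),3))
E
```

```text
time_s: 9.25
tool_pos: [0.3294, -0.3613, 0.016]
tcp_rot: [0.371, 0.929, 0.001, -0.001]
wrist_force: [0.8, -0.3, -1.3]
opening: 0.0389
grasp_force: 60.7
time_s: 9.55
tool_pos: [0.3298, -0.3623, 0.0173]
tcp_rot: [0.371, 0.929, -0.0, -0.0]
wrist_force: [-0.5, -0.3, 0.2]
opening: 0.0505
grasp_force: 0.0
time_s: 10.05
tool_pos: [0.3296, -0.3621, 0.1357]
tcp_rot: [0.371, 0.929, 0.0, -0.0]
wrist_force: [0.6, -0.1, 0.6]
opening: 0.0505
grasp_force: 0.0
t 10.1 tcp [ 0.3296 -0.3621  0.1357] f [ 0.6 -0.1  0.6] op 0.0505 g 0.0 q [-0.91  0.27  1.79 -0.    1.07 -1.72]
  shift now-axes [ 9.61 24.71  0.51] | turn [  0.    -0.   -18.36] | shift after turn [-25.     8.83   0.51] | q6 then~ -115
[226. 300.] [  0.394   0.234 140.118  40.726  42.09 ]
[438. 303.] [  0.368  -0.362 158.967 147.144 -42.51 ]
[148. 281.] [  0.447   0.448 139.967  40.514  45.544]
[180. 253.] [  0.523   0.361 140.676  40.801  38.313]
[454. 246.] [  0.541  -0.395 140.763  41.757  38.604]
[219. 232.] [  0.581   0.251 140.222  41.919  47.973]
[460. 190.] [  0.692  -0.416 218.867  72.722  89.683]
[370. 154.] [ 7.98000e-01 -1.68000e-01  2.33761e+02  2.07930e+01 -8.45840e+01]
[632. 139.] [  0.832  -0.89  285.057  22.342  -1.033]
[17. 81.] [  1.01    0.827 125.11   53.051  30.674]
```

```bash
python3 -m inch '[0,0,0,0,0,-0.93,0,0,0,0,0,-0.93,0,0,0,0,0,-0.93,0,0,0,0,0,-0.93,0,0,0,0,0,-0.93,0,0,0,0,0,-0.93,0,0,0,0,0,-0.93,0,0,0,0,0,-0.93]' 0.3 && python3 -c "
from h import *
level(.5345,-.0815,.05,83.5)"
```

```text
time_s: 10.9
tool_pos: [0.3296, -0.3621, 0.1344]
tcp_rot: [0.054, 0.999, 0.0, -0.0]
wrist_force: [0.2, -0.5, 0.1]
opening: 0.0556
grasp_force: 0.0
t 10.9 tcp [ 0.3296 -0.3621  0.1344] f [ 0.2 -0.5  0.1] op 0.0556 g 0.0 q [-0.91  0.28  1.8  -0.    1.07 -2.37]
  shift now-axes [-6.94 12.04  3.38] | turn [ 0.   -0.    0.06] | shift after turn [-6.87 12.08  3.38] | q6 then~ -92
```

```bash
python3 -m inch '[-0.533,0.927,0,0,0,0,-0.533,0.927,0,0,0,0,-0.533,0.927,0,0,0,0,-0.533,0.927,0,0,0,0,-0.533,0.927,0,0,0,0,-0.533,0.927,0,0,0,0,-0.533,0.927,0,0,0,0]' && python3 -m inch '[-0.533,0.927,0,0,0,0,-0.533,0.927,0,0,0,0,-0.533,0.927,0,0,0,0,-0.533,0.927,0,0,0,0,-0.533,0.927,0,0,0,0,-0.533,0.927,0,0,0,0,0,0,0,0,0,0]'
python3 - <<'E'
from h import *
level(.5345,-.0815,.05,83.5)
p,d,i=snap("wrist","2")
hsv=cv2.cvtColor(p,cv2.COLOR_BGR2HSV);w=cv2.inRange(hsv,(0,150,100),(8,255,255))|cv2.inRange(hsv,(172,150,100),(180,255,255))
for c in blobs(w,500,90000): print(c[:,0].mean(0),np.round(rectworld(i,c,.083),3), np.median([atdepth(i,u,v,d[v,u])[2] for u,v in c[::5,0]]))
E
```

```text
time_s: 11.6
tool_pos: [0.441, -0.2103, 0.1345]
tcp_rot: [0.056, 0.998, 0.0, 0.0]
wrist_force: [0.3, -1.2, 0.2]
opening: 0.0551
grasp_force: 0.0
time_s: 12.3
tool_pos: [0.5364, -0.0798, 0.1344]
tcp_rot: [0.054, 0.999, 0.001, 0.0]
wrist_force: [0.5, -0.2, -0.2]
opening: 0.0554
grasp_force: 0.0
t 12.3 tcp [ 0.5364 -0.0798  0.1344] f [ 0.5 -0.2 -0.2] op 0.0554 g 0.0 q [-0.22  0.38  1.65  0.    1.11 -1.68]
  shift now-axes [ 0.07 -0.08  3.38] | turn [0.01 0.   0.05] | shift after turn [ 0.07 -0.08  3.38] | q6 then~ -92
[310.77734375 254.9609375 ] [ 0.533 -0.083 42.835 25.224 -6.432] 0.08064451589054059
```

View pics/wrist2.png

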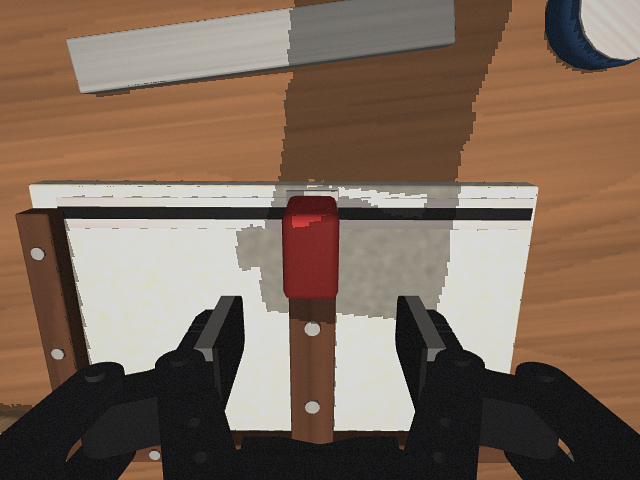

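The wrist view shows the red handle at (311,250) between the fingers, so it's centred. Next: descend, grip, and slide the jaw open.

```bash
python3 -m inch '[0,-0.06,0.8,0,0,0,0,-0.06,0.8,0,0,0,0,0,0.8,0,0,0,0,0,0.6,0,0,0,0,0,0.4,0,0,0]' && python3 -m inch '[0,0,0,0,0,0,0,0,0,0,0,0,0,0,0,0,0,0,0,0,0,0,0,0]' -1 60 && python3 -m inch '[0,0.5,0,0,0,0,0,0.5,0,0,0,0,0,0.5,0,0,0,0,0,0.5,0,0,0,0,0,0.5,0,0,0,0,0,0.5,0,0,0,0,0,0.5,0,0,0,0,0,0.5,0,0,0,0]' && python3 -c "
from h import *
level(.5468,.0268,.05,83.5)"
```

```text
time_s: 12.85
tool_pos: [0.5341, -0.0854, 0.0481]
tcp_rot: [0.056, 0.998, 0.001, -0.001]
wrist_force: [0.2, 0.5, 0.1]
opening: 0.0557
grasp_force: 0.0
time_s: 13.25
tool_pos: [0.5349, -0.085, 0.0497]
tcp_rot: [0.056, 0.998, 0.0, -0.0]
wrist_force: [-3.3, -2.4, 5.3]
opening: 0.0273
grasp_force: 60.4
time_s: 14.05
tool_pos: [0.5462, 0.0147, 0.0497]
tcp_rot: [0.056, 0.998, 0.0, 0.0]
wrist_force: [0.0, -5.6, 1.8]
opening: 0.0273
grasp_force: 60.2
t 14.1 tcp [0.5462 0.0147 0.0497] f [ 0.  -5.6  1.8] op 0.0273 g 60.0 q [-0.04  0.51  1.69  0.    0.94 -1.5 ]
  shift now-axes [ 0.03  0.48 -0.01] | turn [0.01 0.   0.02] | shift after turn [ 0.03  0.48 -0.01] | q6 then~ -81
```

```bash
python3 -m inch '[0,0.4,0,0,0,0,0,0,0,0,0,0]' && python3 -m inch '[0,0,0,0,0,0,0,0,0,0,0,0,0,0,0,0,0,0]' 0.25 60 && python3 -m inch '[0,0,-0.6,0,0,0,0,0,-1,0,0,0,0,0,-1,0,0,0,0,0,-1,0,0,0]'
python3 - <<'E'
from h import *
p,d,i=snap("top","3")
hsv=cv2.cvtColor(p,cv2.COLOR_BGR2HSV);w=cv2.inRange(hsv,(0,150,100),(8,255,255))|cv2.inRange(hsv,(172,150,100),(180,255,255))
for c in blobs(w,30,900): print(c[:,0].mean(0),np.round(rectworld(i,c,.083),3))
level(.5415,-.3945,.12,-51.4)
E
```

```text
time_s: 14.25
tool_pos: [0.5475, 0.0257, 0.0497]
tcp_rot: [0.055, 0.998, 0.001, 0.0]
wrist_force: [-1.6, 4.5, 7.1]
opening: 0.0271
grasp_force: 60.7
time_s: 14.55
tool_pos: [0.5469, 0.0243, 0.0489]
tcp_rot: [0.056, 0.998, 0.001, -0.001]
wrist_force: [-0.0, 0.4, -0.8]
opening: 0.053
grasp_force: 0.0
time_s: 14.95
tool_pos: [0.547, 0.0243, 0.1411]
tcp_rot: [0.056, 0.998, 0.001, -0.0]
wrist_force: [0.5, -0.3, 0.1]
opening: 0.0534
grasp_force: 0.0
[ 20.78571429 279.        ] [ 0.454  0.767 24.236 21.128 89.761]
[160.51515152 202.59090909] [  0.656   0.398  95.204  24.939 -51.071]
[264.         150.53571429] [ 0.795  0.122 28.837 24.684 44.572]
t 15.0 tcp [0.5487 0.0243 0.1453] f [2.  0.1 4.8] op 0.0533 g 0.0 q [-0.02  0.38  1.62  0.    1.13 -1.48]
  shift now-axes [ -1.57 -16.68   0.99] | turn [8.0e-02 1.0e-02 2.7e+01] | shift after turn [-10.68  12.91   1.01] | q6 then~ 15
```

```bash
python3 -m inch '[0,0,0,0,0,1,0,0,0,0,0,1,0,0,0,0,0,1,0,0,0,0,0,1,0,0,0,0,0,1,0,0,0,0,0,1,0,0,0,0,0,1,0,0,0,0,0,1]' 0.5 && python3 -m inch '[0,0,0,0,0,1,0,0,0,0,0,1,0,0,0,0,0,1,0,0,0,0,0,1,0,0,0,0,0,1,0,0,0,0,0,1,0,0,0,0,0,1,0,0,0,0,0,1]' && python3 -m inch '[0,0,0,0,0,1,0,0,0,0,0,1,0,0,0,0,0,1,0,0,0,0,0,1,0,0,0,0,0,1,0,0,0,0,0,1,0,0,0,0,0,1,0,0,0,0,0,1]' && python3 -m inch '[0,0,0,0,0,1,0,0,0,0,0,1,0,0,0,0,0,1]' && python3 -m inch '[-0.76,0.92,0,0,0,0,-0.76,0.92,0,0,0,0,-0.76,0.92,0,0,0,0,-0.76,0.92,0,0,0,0,-0.76,0.92,0,0,0,0,-0.76,0.92,0,0,0,0,-0.76,0.92,0,0,0,0]' && python3 -m inch '[-0.76,0.92,0,0,0,0,-0.76,0.92,0,0,0,0,-0.76,0.92,0,0,0,0,-0.76,0.92,0,0,0,0,-0.76,0.92,0,0,0,0,-0.76,0.92,0.5,0,0,0,-0.76,0.92,0.5,0,0,0,0,0,0,0,0,0]'&& python3 -c "
from h import *
p,d,i=snap('wrist','3')
for c in blobs(wood(p,(14,80,150),(26,150,255)),2000,200000): print(np.round(rectworld(i,c,.022),3),c[:,0].mean(0))
level(.5415,-.3945,.003,-51.4)"
```

```text
time_s: 15.8
tool_pos: [0.5472, 0.0243, 0.14]
tcp_rot: [0.395, 0.918, 0.0, -0.0]
wrist_force: [-0.3, -0.1, -0.7]
opening: 0.0645
grasp_force: 0.0
time_s: 16.6
tool_pos: [0.5471, 0.0243, 0.1399]
tcp_rot: [0.686, 0.728, 0.0, -0.0]
wrist_force: [-0.1, -0.6, 0.4]
opening: 0.0642
grasp_force: 0.0
time_s: 17.4
tool_pos: [0.5471, 0.0244, 0.1399]
tcp_rot: [0.893, 0.449, 0.0, -0.001]
wrist_force: [0.5, -0.7, 1.1]
opening: 0.0641
grasp_force: 0.0
time_s: 17.7
tool_pos: [0.5471, 0.0243, 0.1399]
tcp_rot: [0.944, 0.329, 0.0, -0.001]
wrist_force: [0.1, 0.2, 0.2]
opening: 0.0641
grasp_force: 0.0
time_s: 18.4
tool_pos: [0.5435, -0.1857, 0.1398]
tcp_rot: [0.944, 0.331, 0.0, -0.0]
wrist_force: [0.8, -0.0, 0.1]
opening: 0.0643
grasp_force: 0.0
time_s: 19.2
tool_pos: [0.5387, -0.3959, 0.1122]
tcp_rot: [0.944, 0.329, -0.001, -0.001]
wrist_force: [-0.4, 0.4, -0.0]
opening: 0.0641
grasp_force: 0.0
[  0.39   -0.316 142.51   52.351 -26.628] [ 68.87138264 350.46141479]
[  0.542  -0.394 140.183  39.471  38.589] [325.24829468 239.11459754]
[  0.675  -0.42  134.781  66.663 -51.59 ] [536.16535433  55.31496063]
t 19.2 tcp [ 0.5394 -0.3944  0.1131] f [-0.3  0.7  0.5] op 0.0644 g 0.0 q [-0.69  0.67  1.26  0.    1.21  0.21]
  shift now-axes [0.07 0.07 4.4 ] | turn [-0.03  0.   -0.02] | shift after turn [0.06 0.06 4.4 ] | q6 then~ 15
```

```bash
python3 -m inch '[0.06,0.06,1,0,0,0,0,0,1,0,0,0,0,0,1,0,0,0,0,0,0.8,0,0,0,0,0,0.6,0,0,0]' && python3 -m inch '[0,0,0,0,0,0,0,0,0,0,0,0,0,0,0,0,0,0,0,0,0,0,0,0]' -1 60 && python3 -m inch '[0,0,-0.5,0,0,0,0,0,-1,0,0,0,0,0,-1,0,0,0,0,0,-1,0,0,0,0,0,-1,0,0,0]' && python3 -m inch '[0,0,0,0,0,1,0,0,0,0,0,1,0,0,0,0,0,1,0,0,0,0,0,1,0,0,0,0,0,1,0,0,0,0,0,1,0,0,0,0,0,1,0,0,0,0,0,1]'
python3 - <<'E'
from h import *
# corner frame target -> world
c=np.array([.675,-.2595]);a=np.radians(-6.5);R=np.array([[np.cos(a),-np.sin(a)],[np.sin(a),np.cos(a)]])
open("h.py","a").write('''
def J(x,y):
    a=np.radians(-6.5); return np.array([.675,-.2595])+np.array([[np.cos(a),-np.sin(a)],[np.sin(a),np.cos(a)]])@np.array([x,y])
def Ji(p):
    a=np.radians(-6.5); return np.array([[np.cos(a),-np.sin(a)],[np.sin(a),np.cos(a)]]).T@(np.asarray(p)[:2]-np.array([.675,-.2595]))
''')
t=c+R@[-.076,.044];print(t);level(*t,.022,-96.5)
E
```

```text
time_s: 19.75
tool_pos: [0.5424, -0.3924, 0.0032]
tcp_rot: [0.944, 0.331, -0.0, -0.001]
wrist_force: [0.2, -0.2, 0.3]
opening: 0.0644
grasp_force: 0.0
time_s: 20.15
tool_pos: [0.5426, -0.3935, 0.0046]
tcp_rot: [0.944, 0.331, 0.0, -0.0]
wrist_force: [0.5, 0.4, -0.5]
opening: 0.039
grasp_force: 62.7
time_s: 20.65
tool_pos: [0.5424, -0.3934, 0.1184]
tcp_rot: [0.944, 0.331, -0.0, -0.0]
wrist_force: [-0.5, 0.7, -1.2]
opening: 0.0389
grasp_force: 62.7
time_s: 21.45
tool_pos: [0.5424, -0.3934, 0.1174]
tcp_rot: [1.0, -0.014, -0.0, -0.0]
wrist_force: [0.3, -0.1, -1.0]
opening: 0.0388
grasp_force: 62.7
[ 0.60446948 -0.20717939]
t 21.4 tcp [ 0.5424 -0.3934  0.1174] f [ 0.3 -0.1 -1. ] op 0.0388 g 63.0 q [-0.68  0.67  1.25  0.    1.22  0.92]
  shift now-axes [ 2.28 -7.51  3.82] | turn [-0.    0.    0.98] | shift after turn [ 1.62 -7.68  3.81] | q6 then~ 78
```

```bash
python3 -m inch '[0,0,0,0,0,0.98,0.18,-0.853,0,0,0,0,0.18,-0.853,0,0,0,0,0.18,-0.853,0,0,0,0,0.18,-0.853,0,0,0,0,0.18,-0.853,0,0,0,0]' && python3 -m inch '[0.18,-0.853,0,0,0,0,0.18,-0.853,0,0,0,0,0.18,-0.853,0,0,0,0,0.18,-0.853,0,0,0,0,0,0,1,0,0,0,0,0,1,0,0,0,0,0,1,0,0,0,0,0,0.5,0,0,0]' && python3 -m inch '[0,0,0,0,0,0,0,0,0,0,0,0]' && python3 -c "
from h import *
level(*J(-.070,.044),.0206,-96.5)"
```

```text
time_s: 22.05
tool_pos: [0.5767, -0.2891, 0.1174]
tcp_rot: [0.998, -0.055, -0.0, -0.0]
wrist_force: [0.9, 0.5, -1.1]
opening: 0.0387
grasp_force: 62.7
time_s: 22.85
tool_pos: [0.6029, -0.2066, 0.0276]
tcp_rot: [0.999, -0.055, -0.001, -0.001]
wrist_force: [-0.3, -0.1, -0.9]
opening: 0.0382
grasp_force: 62.8
time_s: 23.05
tool_pos: [0.6041, -0.2072, 0.0301]
tcp_rot: [0.998, -0.055, 0.0, -0.0]
wrist_force: [-0.3, 0.7, -1.1]
opening: 0.038
grasp_force: 62.8
t 23.1 tcp [ 0.6041 -0.2072  0.0301] f [-0.3  0.7 -1.1] op 0.038 g 63.0 q [-0.39  0.71  1.41  0.    1.02  1.29]
  shift now-axes [ 0.26 -0.    0.38] | turn [-0.01 -0.    0.04] | shift after turn [ 0.26 -0.    0.38] | q6 then~ 78
```

```bash
python3 -m inch '[0,0,0.2,0,0,0,0,0,0.16,0,0,0,0,0,0,0,0,0]' && python3 -m inch '[0.12,0,0,0,0,0,0.1,0,0,0,0,0,0.08,0,0,0,0,0,0,0,0,0,0,0]' && python3 -m inch '[0.08,0,0,0,0,0,0,0,0,0,0,0]'&& python3 -c "
from h import *
level(*J(-.070,.044),.0206,-96.5)"
```

```text
time_s: 23.35
tool_pos: [0.604, -0.2071, 0.0206]
tcp_rot: [0.999, -0.055, 0.0, -0.0]
wrist_force: [-0.9, 0.1, 4.5]
opening: 0.0386
grasp_force: 63.4
time_s: 23.75
tool_pos: [0.6115, -0.208, 0.0205]
tcp_rot: [0.999, -0.055, 0.0, -0.0]
wrist_force: [-0.8, -0.0, 4.7]
opening: 0.0388
grasp_force: 63.5
time_s: 23.95
tool_pos: [0.6118, -0.208, 0.0205]
tcp_rot: [0.998, -0.055, -0.002, -0.001]
wrist_force: [-16.9, 2.7, 13.9]
opening: 0.0382
grasp_force: 64.7
t 23.9 tcp [ 0.6118 -0.208   0.0205] f [-16.9   2.7  13.9] op 0.0382 g 65.0 q [-0.38  0.74  1.38 -0.    1.02  1.3 ]
  shift now-axes [-0.05  0.   -0.  ] | turn [-0.01  0.05  0.04] | shift after turn [-0.05  0.   -0.  ] | q6 then~ 78
```

```bash
python3 -m inch '[0,0,0,0,0,0,0,0,0,0,0,0,0,0,0,0,0,0]' 0.15 60 && python3 -m inch '[0,0,-0.5,0,0,0,0,0,-1,0,0,0,0,0,-1,0,0,0,0,0,-1,0,0,0,0,0,-0.7,0,0,0]' && python3 -m inch '[0,0,0,0,0,-1,0,0,0,0,0,-1,0,0,0,0,0,-1,0,0,0,0,0,-1,0,0,0,0,0,-1,0,0,0,0,0,-1,0,0,0,0,0,-1]' 0.5 && python3 -m inch '[0,0,0,0,0,-1,0,0,0,0,0,-1,0,0,0,0,0,-1,0,0,0,0,0,-0.94]' && python3 -c "
from h import *
level(.5815,.251,.12,-41.8)"
```

```text
time_s: 24.25
tool_pos: [0.6131, -0.208, 0.0198]
tcp_rot: [0.999, -0.055, -0.0, -0.0]
wrist_force: [1.0, -0.0, 0.2]
opening: 0.0494
grasp_force: 0.0
time_s: 24.75
tool_pos: [0.6135, -0.2082, 0.1277]
tcp_rot: [0.999, -0.055, 0.001, -0.0]
wrist_force: [-0.1, 0.4, -0.7]
opening: 0.0494
grasp_force: 0.0
time_s: 25.45
tool_pos: [0.6132, -0.208, 0.1257]
tcp_rot: [0.968, 0.25, 0.0, -0.0]
wrist_force: [-0.2, -0.7, 0.3]
opening: 0.0643
grasp_force: 0.0
time_s: 25.85
tool_pos: [0.6132, -0.2081, 0.1257]
tcp_rot: [0.911, 0.412, 0.0, -0.0]
wrist_force: [0.3, 0.4, -0.4]
opening: 0.0638
grasp_force: 0.0
t 25.9 tcp [ 0.6132 -0.2081  0.1257] f [ 0.3  0.4 -0.4] op 0.0638 g 0.0 q [-0.38  0.61  1.33  0.    1.21  0.34]
  shift now-axes [ 12.94 -13.09   0.24] | turn [-0.01 -0.01  0.09] | shift after turn [ 12.84 -13.18   0.23] | q6 then~ 65
```

```bash
python3 -m inch '[0.924,-0.935,0,0,0,0,0.924,-0.935,0,0,0,0,0.924,-0.935,0,0,0,0,0.924,-0.935,0,0,0,0,0.924,-0.935,0,0,0,0,0.924,-0.935,0,0,0,0,0.924,-0.935,0,0,0,0]' && python3 -m inch '[0.924,-0.935,0,0,0,0,0.924,-0.935,0,0,0,0,0.924,-0.935,0,0,0,0,0.924,-0.935,0,0,0,0,0.924,-0.935,0,0,0,0,0.924,-0.935,0,0,0,0,0.924,-0.935,0,0,0,0,0,0,0,0,0,0]'
python3 - <<'E'
from h import *
level(.5815,.251,.003,-41.8)
p,d,i=snap("wrist","4")
for c in blobs(wood(p,(14,80,150),(26,150,255)),2000,200000): print("w",np.round(rectworld(i,c,.022),3),c[:,0].mean(0).round())
p,d,i=snap("top","4")
for c in blobs(wood(p,(14,80,185),(26,150,255)),200,2500):
    m=c[:,0].mean(0)
    r=rectworld(i,c,.038 if 290<m[0]<410 else .022)
    if 0.3<r[0]<.7: print("t",m.round(),np.round(r,3),"jig",Ji(r).round(4),r[4]+6.5)
E
```

```text
time_s: 26.55
tool_pos: [0.5979, 0.0228, 0.126]
tcp_rot: [0.912, 0.41, 0.0, -0.0]
wrist_force: [-0.5, 0.4, 0.6]
opening: 0.0642
grasp_force: 0.0
time_s: 27.35
tool_pos: [0.5822, 0.2546, 0.1261]
tcp_rot: [0.911, 0.412, 0.0, -0.001]
wrist_force: [-0.2, -0.8, 0.1]
opening: 0.0644
grasp_force: 0.0
t 27.4 tcp [0.5822 0.2546 0.1261] f [-0.2 -0.8  0.1] op 0.0644 g 0.0 q [0.35 0.58 1.37 0.   1.19 1.08]
  shift now-axes [-0.13  0.08  4.92] | turn [-0.02 -0.02  0.09] | shift after turn [-0.13  0.08  4.92] | q6 then~ 65
w [  0.584   0.252 140.731  39.438  48.434] [324. 216.]
w [  0.525   0.361 141.08   42.569  39.072] [124. 155.]
t [148. 281.] [  0.447   0.448 139.967  40.514  45.544] jig [-0.3069  0.677 ] 52.043800354003906
t [386. 220.] [  0.61   -0.207 138.525  37.6    -6.416] jig [-0.0707  0.0452] 0.08438873291015625
t [460. 190.] [  0.692  -0.416 218.867  72.722  89.683] jig [ 0.0346 -0.1538] 96.18315887451172
```

```bash
python3 -m inch '[-0.08,0.08,1,0,0,0,0,0,1,0,0,0,0,0,1,0,0,0,0,0,0.9,0,0,0,0,0,0.6,0,0,0,0,0,0.4,0,0,0]' && python3 -m inch '[0,0,0,0,0,0,0,0,0,0,0,0,0,0,0,0,0,0,0,0,0,0,0,0]' -1 60 && python3 -m inch '[0,0,-0.5,0,0,0,0,0,-1,0,0,0,0,0,-1,0,0,0,0,0,-1,0,0,0,0,0,-1,0,0,0]' && python3 -c "
from h import *
level(.367,-.322,.12,-41.8)"
```

```text
time_s: 28.05
tool_pos: [0.5829, 0.2475, 0.002]
tcp_rot: [0.912, 0.41, -0.001, -0.001]
wrist_force: [-0.7, -0.0, 0.2]
opening: 0.0645
grasp_force: 0.0
time_s: 28.45
tool_pos: [0.5833, 0.2485, 0.0036]
tcp_rot: [0.912, 0.41, 0.0, -0.001]
wrist_force: [-0.8, -1.3, 2.9]
opening: 0.0386
grasp_force: 62.4
time_s: 28.95
tool_pos: [0.5829, 0.2483, 0.1174]
tcp_rot: [0.912, 0.41, 0.0, -0.001]
wrist_force: [-0.5, 0.4, -1.1]
opening: 0.0384
grasp_force: 61.8
t 28.9 tcp [0.5829 0.2483 0.1174] f [-0.5  0.4 -1.1] op 0.0384 g 62.0 q [0.34 0.59 1.38 0.   1.17 1.07]
  shift now-axes [-22.8    8.67  -0.13] | turn [-0.01 -0.01  0.05] | shift after turn [-22.76   8.77  -0.1 ] | q6 then~ 1
```

```bash
for k in 1 2 3; do python3 -m inch '[-0.95,0.362,0,0,0,0,-0.95,0.362,0,0,0,0,-0.95,0.362,0,0,0,0,-0.95,0.362,0,0,0,0,-0.95,0.362,0,0,0,0,-0.95,0.362,0,0,0,0,-0.95,0.362,0,0,0,0,-0.95,0.362,0,0,0,0]' | grep -E 'pos|opening|force'; done; for k in 1 2; do python3 -m inch '[0,0,0,0,0,1,0,0,0,0,0,1,0,0,0,0,0,1,0,0,0,0,0,1,0,0,0,0,0,1,0,0,0,0,0,1,0,0,0,0,0,1,0,0,0,0,0,1]' | grep -E 'pos|opening|force'; done; python3 -m inch '[0,0,0,0,0,1,0,0,0,0,0,1,0,0,0,0,0,0.4]' >/dev/null;  python3 -c "
from h import *
level(.367,-.322,.018,-133.8)"
```

```text
tool_pos: [0.5107, 0.0572, 0.1161]
wrist_force: [0.6, 0.2, -1.1]
opening: 0.0387
grasp_force: 61.9
tool_pos: [0.4388, -0.1331, 0.116]
wrist_force: [0.0, 0.5, -0.2]
opening: 0.0387
grasp_force: 61.9
tool_pos: [0.3668, -0.3233, 0.1158]
wrist_force: [0.3, 0.3, -0.9]
opening: 0.0388
grasp_force: 61.9
tool_pos: [0.3673, -0.3224, 0.1158]
wrist_force: [-0.8, 0.2, -1.9]
opening: 0.0387
grasp_force: 61.8
tool_pos: [0.3673, -0.3224, 0.1158]
wrist_force: [-0.3, -1.1, -0.7]
opening: 0.0387
grasp_force: 61.8
t 33.2 tcp [ 0.3673 -0.3223  0.1158] f [-0.5  1.1 -1.3] op 0.0387 g 62.0 q [-0.8   0.3   1.81  0.    1.03  1.54]
  shift now-axes [-0.02 -0.    3.91] | turn [-0.    0.01  0.01] | shift after turn [-0.02 -0.    3.91] | q6 then~ 93
```

```bash
python3 -m inch '[0,-0.1,0.8,0,0,0,0,0,0.8,0,0,0,0,0,0.8,0,0,0,0,0,0.6,0,0,0,0,0,0.5,0,0,0,0,0,0.3,0,0,0]' && python3 -m inch '[0,0,0,0,0,0,0,0,0,0,0,0,0,0,0,0,0,0]' 0.12 60 && python3 -m inch '[0,0,-0.7,0,0,0,0,0,-1,0,0,0,0,0,-1,0,0,0,0,0,-1,0,0,0,0,0,-1,0,0,0]' && python3 -c "
from h import *
level(.3955,.234,.12,-48)
p,d,i=snap('wrist','5')"
```

```text
time_s: 33.85
tool_pos: [0.3688, -0.3204, 0.0195]
tcp_rot: [0.929, -0.371, -0.001, -0.0]
wrist_force: [-0.7, -0.6, -1.5]
opening: 0.0383
grasp_force: 61.8
time_s: 34.15
tool_pos: [0.3692, -0.3207, 0.0206]
tcp_rot: [0.929, -0.371, -0.0, -0.0]
wrist_force: [0.3, 0.4, 0.4]
opening: 0.048
grasp_force: 0.0
time_s: 34.65
tool_pos: [0.369, -0.3205, 0.139]
tcp_rot: [0.929, -0.371, -0.0, -0.0]
wrist_force: [0.6, -0.2, -0.7]
opening: 0.048
grasp_force: 0.0
t 34.6 tcp [ 0.369  -0.3205  0.139 ] f [ 0.6 -0.2 -0.7] op 0.048 g 0.0 q [-0.79  0.27  1.79  0.    1.08  1.54]
  shift now-axes [-14.52 -16.8    0.77] | turn [ -0.     0.   -17.11] | shift after turn [ 15.63 -15.77   0.76] | q6 then~ 79
```

View pics/wrist5.png

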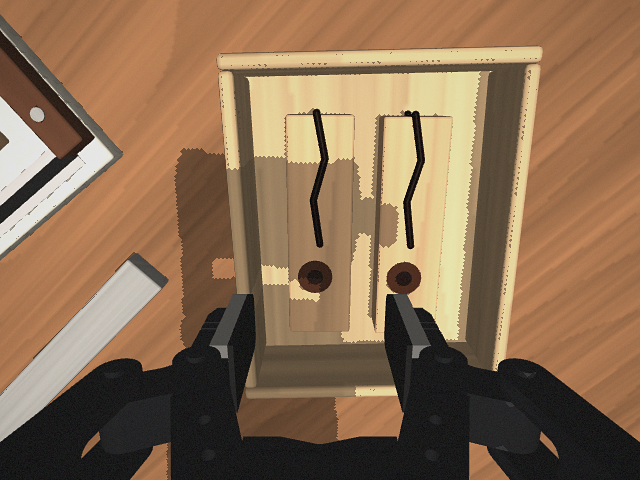

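Both cracked strips lie flat in the box: knots at (314,277) and (403,277). Sound strip S3 is next.

```bash
for k in 1 2; do python3 -m inch '[0,0,0,0,0,-1,0,0,0,0,0,-1,0,0,0,0,0,-1,0,0,0,0,0,-1,0,0,0,0,0,-1,0,0,0,0,0,-1,0,0,0,0,0,-1,0,0,0,0,0,-1]' 0.5 >/dev/null; done; python3 -m inch '[0,0,0,0,0,-1.0,0,0,0,0,0,-0.1,0.92,-0.928,0,0,0,0,0.92,-0.928,0,0,0,0,0.92,-0.928,0,0,0,0]'>/dev/null; for k in 1 2; do python3 -m inch '[0.92,-0.928,0,0,0,0,0.92,-0.928,0,0,0,0,0.92,-0.928,0,0,0,0,0.92,-0.928,0,0,0,0,0.92,-0.928,0,0,0,0,0.92,-0.928,0,0,0,0,0.92,-0.928,0,0,0,0]' | grep pos; done
python3 - <<'E'
from h import *
p,d,i=snap("wrist","6")
for c in blobs(wood(p,(14,80,150),(26,150,255)),2000,200000): print("w",np.round(rectworld(i,c,.022),3),c[:,0].mean(0).round())
p,d,i=snap("top","6")
for c in blobs(wood(p,(14,80,185),(26,150,255)),200,2500):
    m=c[:,0].mean(0)
    r=rectworld(i,c,.038 if 290<m[0]<410 else .022)
    if 0.3<r[0]<.7: print("t",m.round(),np.round(r,3),"jig",Ji(r).round(4),r[4]+6.5)
level(.3955,.234,.003,-48)
E
```

```text
tool_pos: [0.3851, 0.0071, 0.138]
tool_pos: [0.3962, 0.2356, 0.1382]
w [  0.397   0.234 137.97   39.177  41.894] [322. 222.]
w [  0.477   0.323  39.547  26.02  -50.43 ] [300.  23.]
w [  0.405   0.404  44.514  24.193 -48.226] [102.  23.]
t [148. 281.] [  0.447   0.449 138.177  40.503  45.544] jig [-0.3063  0.6777] 52.043800354003906
t [180. 253.] [  0.523   0.361 140.123  40.761  38.503] jig [-0.2217  0.5995] 45.00281524658203
t [386. 220.] [  0.61   -0.207 138.234  37.467  -6.416] jig [-0.0708  0.0452] 0.0843505859375
t [460. 191.] [  0.692  -0.416 218.837  72.72   89.683] jig [ 0.0346 -0.1538] 96.18315887451172
t 38.3 tcp [0.3963 0.2369 0.1381] f [ 0.6 -0.4 -0.4] op 0.0639 g 0.0 q [0.46 0.21 1.87 0.   1.06 1.3 ]
  shift now-axes [-0.11  0.07  5.4 ] | turn [-0.02 -0.01 -0.01] | shift after turn [-0.1   0.06  5.4 ] | q6 then~ 79
```

```bash
python3 -m inch '[-0.05,0.06,1,0,0,0,0,0,1,0,0,0,0,0,1,0,0,0,0,0,1,0,0,0,0,0,0.8,0,0,0,0,0,0.4,0,0,0,0,0,0.2,0,0,0]' && python3 -m inch '[0,0,0,0,0,0,0,0,0,0,0,0,0,0,0,0,0,0,0,0,0,0,0,0]' -1 60 && python3 -m inch '[0,0,-0.5,0,0,0,0,0,-1,0,0,0,0,0,-1,0,0,0,0,0,-1,0,0,0,0,0,-1.0,0,0,0]' && python3 -c "
from h import *
level(*J(-.076,.108),.12,-48)"
```

```text
time_s: 39.0
tool_pos: [0.3962, 0.232, 0.0025]
tcp_rot: [0.934, 0.357, -0.001, -0.001]
wrist_force: [-0.4, 1.1, -0.4]
opening: 0.0641
grasp_force: 0.0
time_s: 39.4
tool_pos: [0.3968, 0.2326, 0.0038]
tcp_rot: [0.934, 0.358, 0.001, -0.001]
wrist_force: [-0.7, -1.7, 7.0]
opening: 0.0385
grasp_force: 61.0
time_s: 39.9
tool_pos: [0.3963, 0.2322, 0.1174]
tcp_rot: [0.934, 0.358, 0.0, -0.001]
wrist_force: [-0.3, -0.0, -1.0]
opening: 0.0392
grasp_force: 60.4
t 39.9 tcp [0.3963 0.2322 0.1174] f [-0.3 -0.  -1. ] op 0.0392 g 60.0 q [0.45 0.24 1.89 0.   1.01 1.29]
  shift now-axes [-3.63 16.94 -0.13] | turn [-0.01 -0.01 -0.01] | shift after turn [-3.65 16.94 -0.1 ] | q6 then~ 35
```

```bash
for k in 1 2 3; do python3 -m inch '[-0.203,0.941,0,0,0,0,-0.203,0.941,0,0,0,0,-0.203,0.941,0,0,0,0,-0.203,0.941,0,0,0,0,-0.203,0.941,0,0,0,0,-0.203,0.941,0,0,0,0]' | grep -E 'pos|ing|grasp'; done; for k in 1 2; do python3 -m inch '[0,0,0,0,0,0.97,0,0,0,0,0,0.97,0,0,0,0,0,0.97,0,0,0,0,0,0.97,0,0,0,0,0,0.97]' | grep -E 'pos|ing|grasp'; done; python3 -c "
from h import *
level(*J(-.076,.108),.0285,-96.5)"
```

```text
tool_pos: [0.4684, 0.106, 0.1162]
opening: 0.0386
grasp_force: 60.5
tool_pos: [0.5401, -0.0194, 0.1161]
opening: 0.039
grasp_force: 60.5
tool_pos: [0.6117, -0.1447, 0.1159]
opening: 0.0387
grasp_force: 60.5
tool_pos: [0.6112, -0.1438, 0.1159]
opening: 0.0385
grasp_force: 60.4
tool_pos: [0.6113, -0.1438, 0.1159]
opening: 0.0387
grasp_force: 60.4
t 42.7 tcp [ 0.6113 -0.1438  0.1159] f [ 0.6  0.3 -0.1] op 0.0387 g 60.0 q [-0.29  0.58  1.4   0.    1.16  1.4 ]
  shift now-axes [ 0.02 -0.01  3.5 ] | turn [-0.01  0.01 -0.05] | shift after turn [ 0.02 -0.01  3.5 ] | q6 then~ 83
```

```bash
python3 -m inch '[0,0,1,0,0,0,0,0,1,0,0,0,0,0,1,0,0,0,0,0,0.5,0,0,0,0,0,0.3,0,0,0,0,0,0,0,0,0]' && python3 -m inch '[0.12,0,0,0,0,0,0.1,0,0,0,0,0,0.06,0,0,0,0,0,0,0,0,0,0,0]' && python3 -m inch '[0.06,0,0,0,0,0,0,0,0,0,0,0]'&& python3 -c "
from h import *
print(Ji(env.sense()['tool_pos']))
level(*J(-.070,.108),.0206,-96.5)"
```

```text
time_s: 43.3
tool_pos: [0.6116, -0.1439, 0.0204]
tcp_rot: [0.998, -0.057, -0.0, -0.0]
wrist_force: [0.1, 0.2, -0.4]
opening: 0.0384
grasp_force: 61.4
time_s: 43.7
tool_pos: [0.6183, -0.1446, 0.0199]
tcp_rot: [0.998, -0.057, -0.001, -0.0]
wrist_force: [-1.3, 0.5, -0.3]
opening: 0.0389
grasp_force: 61.4
time_s: 43.9
tool_pos: [0.6184, -0.1446, 0.0195]
tcp_rot: [0.998, -0.057, -0.002, -0.001]
wrist_force: [-13.6, 0.8, 4.8]
opening: 0.0391
grasp_force: 62.1
[-0.0692469  0.1077257]
t 43.9 tcp [ 0.6184 -0.1446  0.0195] f [-13.6   0.8   4.8] op 0.0391 g 62.0 q [-0.29  0.72  1.42  0.    1.01  1.4 ]
  shift now-axes [-0.03 -0.01 -0.04] | turn [-0.01  0.06 -0.01] | shift after turn [-0.03 -0.01 -0.04] | q6 then~ 83
```

```bash
python3 -m inch '[0,0,0,0,0,0,0,0,0,0,0,0,0,0,0,0,0,0]' 0.12 60 && python3 -m inch '[0,0,-0.5,0,0,0,0,0,-1,0,0,0,0,0,-1,0,0,0,0,0,-1,0,0,0,0,0,-0.7,0,0,0]' >/dev/null; python3 -m inch '[0,0,0,0,0,-1,0,0,0,0,0,-1,0,0,0,0,0,-1,0,0,0,0,0,-1,0,0,0,0,0,-1,0,0,0,0,0,-1,0,0,0,0,0,-1,0,0,0,0,0,-1]' 0.5 >/dev/null; python3 -m inch '[0,0,0,0,0,-0.96]' && python3 -c "
from h import *
level(.523,.361,.12,-51.6)"
```

```text
time_s: 44.2
tool_pos: [0.62, -0.1447, 0.0199]
tcp_rot: [0.998, -0.057, -0.0, -0.0]
wrist_force: [0.3, -0.0, -0.1]
opening: 0.0474
grasp_force: 0.0
time_s: 45.6
tool_pos: [0.62, -0.1448, 0.1259]
tcp_rot: [0.944, 0.329, 0.0, -0.0]
wrist_force: [-0.4, 0.2, -0.9]
opening: 0.0644
grasp_force: 0.0
t 45.6 tcp [ 0.62   -0.1448  0.1259] f [-0.4  0.2 -0.9] op 0.0644 g 0.0 q [-0.29  0.59  1.36  0.    1.19  0.61]
  shift now-axes [  9.54 -18.26   0.25] | turn [-0.01 -0.01  0.01] | shift after turn [  9.53 -18.27   0.23] | q6 then~ 86
```

```bash
python3 -m inch '[0.5,-0.961,0,0,0,0,0.5,-0.961,0,0,0,0,0.5,-0.961,0,0,0,0,0.5,-0.961,0,0,0,0,0.5,-0.961,0,0,0,0]'>/dev/null; for k in 1 2; do python3 -m inch '[0.5,-0.961,0,0,0,0,0.5,-0.961,0,0,0,0,0.5,-0.961,0,0,0,0,0.5,-0.961,0,0,0,0,0.5,-0.961,0,0,0,0,0.5,-0.961,0,0,0,0,0.5,-0.961,0,0,0,0]' | grep pos; done
python3 - <<'E'
from h import *
p,d,i=snap("wrist","7")
for c in blobs(wood(p,(14,80,150),(26,150,255)),2000,200000): print("w",np.round(rectworld(i,c,.022),3),c[:,0].mean(0).round())
p,d,i=snap("top","7")
for c in blobs(wood(p,(14,80,185),(26,150,255)),200,2500):
    m=c[:,0].mean(0)
    r=rectworld(i,c,.038 if 290<m[0]<410 else .022)
    if 0.3<r[0]<.7: print("t",m.round(),np.round(r,3),"jig",Ji(r).round(4),r[4]+6.5)
level(.523,.361,.003,-51.6)
E
```

```text
tool_pos: [0.5592, 0.1756, 0.1263]
tool_pos: [0.5237, 0.3619, 0.1265]
w [  0.449   0.447 139.492  41.751  45.347] [130. 232.]
w [  0.525   0.361 138.11   39.244  38.419] [322. 226.]
t [386. 220.] [  0.61   -0.207 138.525  37.6    -6.416] jig [-0.0707  0.0452] 0.08438873291015625
t [363. 218.] [  0.617  -0.143 138.303  37.852  -6.885] jig [-0.071   0.1091] -0.38471221923828125
t [460. 190.] [  0.698  -0.415 219.097  75.041 -82.45 ] jig [ 0.0402 -0.1523] -75.94990825653076
t 47.6 tcp [0.5231 0.3635 0.1263] f [ 1.  -1.1 -0.3] op 0.0642 g 0.0 q [0.55 0.59 1.36 0.   1.19 1.45]
  shift now-axes [-0.07  0.08  4.93] | turn [-0.02 -0.01 -0.  ] | shift after turn [-0.06  0.08  4.93] | q6 then~ 86
```

Now pick S2; it goes to jig y = 172 mm.

```bash
python3 -m inch '[0,0.08,1,0,0,0,0,0,1,0,0,0,0,0,1,0,0,0,0,0,1,0,0,0,0,0,0.5,0,0,0,0,0,0.4,0,0,0]' && python3 -m inch '[0,0,0,0,0,0,0,0,0,0,0,0,0,0,0,0,0,0,0,0,0,0,0,0]' -1 60 && python3 -m inch '[0,0,-0.5,0,0,0,0,0,-1,0,0,0,0,0,-1,0,0,0,0,0,-1,0,0,0,0,0,-1.0,0,0,0]' && python3 -c "
from h import *
level(*J(-.076,.172),.12,-51.6)"
```

```text
time_s: 48.2
tool_pos: [0.5253, 0.3589, 0.0027]
tcp_rot: [0.945, 0.327, -0.0, -0.001]
wrist_force: [0.2, 0.2, 0.9]
opening: 0.0639
grasp_force: 0.0
time_s: 48.6
tool_pos: [0.5255, 0.3596, 0.004]
tcp_rot: [0.945, 0.327, 0.001, -0.001]
wrist_force: [-0.5, -0.7, 3.8]
opening: 0.0385
grasp_force: 62.3
time_s: 49.1
tool_pos: [0.5251, 0.3592, 0.1175]
tcp_rot: [0.945, 0.327, 0.0, -0.001]
wrist_force: [0.3, -0.5, -0.8]
opening: 0.0388
grasp_force: 61.6
t 49.1 tcp [0.5251 0.3592 0.1175] f [ 0.3 -0.5 -0.8] op 0.0388 g 62.0 q [0.54 0.6  1.37 0.   1.17 1.44]
  shift now-axes [-7.92 16.12 -0.13] | turn [-0.02 -0.01 -0.03] | shift after turn [-7.97 16.1  -0.1 ] | q6 then~ 44
```

```bash
for k in 1 2 3; do python3 -m inch '[-0.44,0.896,0,0,0,0,-0.44,0.896,0,0,0,0,-0.44,0.896,0,0,0,0,-0.44,0.896,0,0,0,0,-0.44,0.896,0,0,0,0,-0.44,0.896,0,0,0,0]' | grep -E 'pos|ing|grasp'; done; for k in 1 2; do python3 -m inch '[0,0,0,0,0,0.9,0,0,0,0,0,0.9,0,0,0,0,0,0.9,0,0,0,0,0,0.9,0,0,0,0,0,0.9]' | grep -E 'pos|ing|grasp'; done; python3 -c "
from h import *
level(*J(-.076,.172),.0205,-96.5)"
```

```text
tool_pos: [0.5566, 0.2118, 0.1162]
opening: 0.0385
grasp_force: 61.6
tool_pos: [0.5879, 0.0653, 0.1161]
opening: 0.0387
grasp_force: 61.6
tool_pos: [0.6193, -0.0811, 0.1159]
opening: 0.0386
grasp_force: 61.6
tool_pos: [0.6191, -0.0801, 0.1158]
opening: 0.0387
grasp_force: 61.5
tool_pos: [0.6191, -0.0801, 0.1159]
opening: 0.0385
grasp_force: 61.5
t 51.9 tcp [ 0.6191 -0.0801  0.1159] f [ 0.8  0.1 -1.3] op 0.0385 g 61.0 q [-0.19  0.57  1.41  0.    1.16  1.5 ]
  shift now-axes [-0.01  0.    3.81] | turn [-0.01  0.   -0.09] | shift after turn [-0.01 -0.    3.81] | q6 then~ 89
```

```bash
python3 -m inch '[0,0,1,0,0,0,0,0,1,0,0,0,0,0,1,0,0,0,0,0,0.5,0,0,-0.09,0,0,0.3,0,0,0,0,0,0,0,0,0]' && python3 -m inch '[0.12,0,0,0,0,0,0.1,0,0,0,0,0,0.06,0,0,0,0,0,0,0,0,0,0,0]' && python3 -m inch '[0.06,0,0,0,0,0,0,0,0,0,0,0]'&& python3 -c "
from h import *
print(Ji(env.sense()['tool_pos']))"
```

```text
time_s: 52.5
tool_pos: [0.6195, -0.0801, 0.0206]
tcp_rot: [0.998, -0.055, 0.0, -0.0]
wrist_force: [-0.4, 0.2, -1.1]
opening: 0.0386
grasp_force: 62.5
time_s: 52.9
tool_pos: [0.6263, -0.0808, 0.02]
tcp_rot: [0.998, -0.055, -0.0, -0.0]
wrist_force: [-0.1, -0.4, -0.7]
opening: 0.0388
grasp_force: 62.5
time_s: 53.1
tool_pos: [0.6267, -0.0809, 0.0196]
tcp_rot: [0.998, -0.055, -0.002, -0.001]
wrist_force: [-8.0, 0.7, 3.3]
opening: 0.0389
grasp_force: 63.0
[-0.06824848  0.17200674]
```

```bash
python3 -m inch '[0,0,0,0,0,0,0,0,0,0,0,0,0,0,0,0,0,0]' 0.12 60 && python3 -m inch '[0,0,-0.5,0,0,0,0,0,-1,0,0,0,0,0,-1,0,0,0,0,0,-1,0,0,0,0,0,-0.7,0,0,0]' 0.3 && python3 -c "
from h import *
print(Ji((.547,.0243)),J(-.16,.268))
p,d,i=snap('top','8')
for c in blobs(wood(p,(14,80,185),(26,150,255)),200,2500):
    m=c[:,0].mean(0)
    r=rectworld(i,c,.038 if 290<m[0]<410 else .022)
    if 0.3<r[0]<.7: print('t',m.round(),np.round(r,3),'jig',Ji(r).round(4),r[4]+6.5)
level(.5465,.0245,.05,-96.5)"
```

```text
time_s: 53.4
tool_pos: [0.6276, -0.0809, 0.0199]
tcp_rot: [0.998, -0.055, -0.0, -0.0]
wrist_force: [1.0, 0.2, -0.3]
opening: 0.048
grasp_force: 0.0
time_s: 53.9
tool_pos: [0.6281, -0.0811, 0.1278]
tcp_rot: [0.998, -0.055, 0.001, -0.0]
wrist_force: [0.4, -0.2, -0.3]
opening: 0.0556
grasp_force: 0.0
[-0.15930427  0.26748568] [0.54636696 0.02488977]
t [148. 281.] [  0.447   0.448 139.998  40.525  45.544] jig [-0.3069  0.677 ] 52.04380416870117
t [386. 220.] [  0.61   -0.207 138.525  37.6    -6.416] jig [-0.0707  0.0452] 0.08438873291015625
t [460. 190.] [  0.69   -0.416 218.674  75.573  89.065] jig [ 0.0327 -0.1539] 95.56519317626953
t 54.0 tcp [ 0.629  -0.0813  0.1305] f [-0.3 -0.5  2.8] op 0.0555 g 0.0 q [-0.19  0.57  1.37  0.    1.19  1.49]
  shift now-axes [-3.76 -3.84  3.2 ] | turn [-0.01 -0.06  0.04] | shift after turn [-3.76 -3.83  3.22] | q6 then~ 99
```

```bash
python3 -m inch '[-0.75,-0.767,0,0,0,0,-0.75,-0.767,0,0,0,0,-0.75,-0.767,0,0,0,0,-0.75,-0.767,0,0,0,0,-0.75,-0.767,0,0,0,0,0,0,0,0,0,0]' | grep pos && python3 -m inch '[0,0,0.8,0,0,0,0,0,0.8,0,0,0,0,0,0.8,0,0,0,0,0,0.6,0,0,0]' |grep -E 'pos|force' && python3 -m inch '[0,0,0,0,0,0,0,0,0,0,0,0,0,0,0,0,0,0,0,0,0,0,0,0]' -1 60 && python3 -m inch '[0,0.5,0,0,0,0,0,0.5,0,0,0,0,0,0.5,0,0,0,0,0,0.5,0,0,0,0,0,0.5,0,0,0,0,0,0.5,0,0,0,0]' && python3 -c "
from h import *
print(Ji(env.sense()['tool_pos']))
level(*J(-.16,.142),.05,-96.5)"
```

```text
tool_pos: [0.5436, 0.0265, 0.1254]
tool_pos: [0.5449, 0.0243, 0.049]
wrist_force: [-0.2, 0.6, 0.6]
grasp_force: 0.0
time_s: 55.35
tool_pos: [0.5452, 0.0246, 0.0506]
tcp_rot: [0.998, -0.055, -0.0, -0.0]
wrist_force: [0.9, -1.4, -3.5]
opening: 0.0271
grasp_force: 60.5
time_s: 55.95
tool_pos: [0.5367, -0.05, 0.0505]
tcp_rot: [0.998, -0.055, -0.0, -0.001]
wrist_force: [-0.7, 6.1, 0.0]
opening: 0.0273
grasp_force: 61.0
[-0.16115814  0.19247979]
t 56.0 tcp [ 0.5367 -0.05    0.0505] f [-0.7  6.1  0. ] op 0.0273 g 61.0 q [-0.16  0.5   1.71  0.    0.94  1.52]
  shift now-axes [0.04 2.02 0.02] | turn [-0.02  0.01  0.04] | shift after turn [0.05 2.02 0.02] | q6 then~ 86
```

```bash
python3 -m inch '[0,0.25,0,0,0,0,0,0.25,0,0,0,0,0,0.25,0,0,0,0,0,0.25,0,0,0,0,0,0.25,0,0,0,0,0,0.25,0,0,0,0,0,0.25,0,0,0,0,0,0.25,0,0,0,0]' |grep -E 'pos|for' && for k in 1 2; do python3 -m inch '[0,-0.5,0,0,0,0,0,-0.5,0,0,0,0,0,-0.5,0,0,0,0,0,-0.5,0,0,0,0,0,-0.5,0,0,0,0]'|grep -E 'pos|for'; done; python3 -m inch '[0,0,0,0,0,0,0,0,0,0,0,0,0,0,0,0,0,0]' 0.2 60 | grep -E pos && python3 -m inch '[0,0,-0.6,0,0,0,0,0,-1,0,0,0,0,0,-1,0,0,0,0,0,-0.8,0,0,0]' 0.5| grep pos; python3 -c "
from h import *
print(Ji(env.sense()['tool_pos']))
level(.448,.448,.12,-44)
p,d,i=snap('wrist','9')"
```

```text
tool_pos: [0.5311, -0.0993, 0.0505]
wrist_force: [-4.6, 6.1, 5.0]
grasp_force: 61.6
tool_pos: [0.5381, -0.0377, 0.0505]
wrist_force: [-2.3, -4.5, 1.7]
grasp_force: 61.3
tool_pos: [0.5451, 0.0245, 0.0505]
wrist_force: [0.0, -4.4, -1.0]
grasp_force: 61.1
tool_pos: [0.545, 0.0242, 0.0502]
tool_pos: [0.5453, 0.0242, 0.1377]
[-0.16101087  0.26719822]
t 58.5 tcp [0.5453 0.0242 0.1377] f [0.3 0.5 0. ] op 0.0641 g 0.0 q [-0.02  0.39  1.64  0.    1.12  1.66]
  shift now-axes [ -5.74 -16.42   0.72] | turn [-1.000e-02 -1.000e-02 -1.047e+01] | shift after turn [  9.49 -14.57   0.71] | q6 then~ 89
```

View pics/wrist9.png

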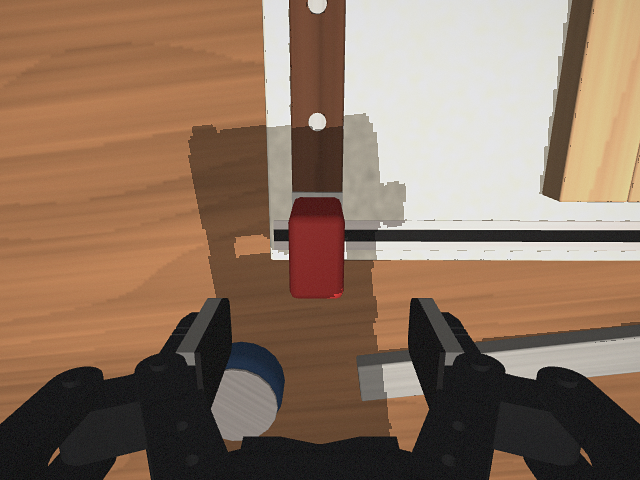

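The wrist view shows the packed row on the right, starting near (545,190), and the jaw open again. Last sound strip, S1.

```bash
python3 -m inch '[0,0,0,0,0,-0.95,0,0,0,0,0,-0.95,0,0,0,0,0,-0.95,0,0,0,0,0,-0.95,0,0,0,0,0,-0.95,0,0,0,0,0,-0.95]' >/dev/null; python3 -m inch '[0,0,0,0,0,-0.95,0,0,0,0,0,-0.95,0,0,0,0,0,-0.95,0,0,0,0,0,-0.95,0,0,0,0,0,-0.97]' >/dev/null; for k in 1 2; do python3 -m inch '[0.593,-0.911,0,0,0,0,0.593,-0.911,0,0,0,0,0.593,-0.911,0,0,0,0,0.593,-0.911,0,0,0,0,0.593,-0.911,0,0,0,0,0.593,-0.911,0,0,0,0,0.593,-0.911,0,0,0,0,0.593,-0.911,0,0,0,0]' | grep pos; done
python3 - <<'E'
from h import *
p,d,i=snap("wrist","10")
for c in blobs(wood(p,(14,80,150),(26,150,255)),2000,200000): print("w",np.round(rectworld(i,c,.022),3),c[:,0].mean(0).round())
p,d,i=snap("top","10")
for c in blobs(wood(p,(14,80,185),(26,150,255)),200,5500):
    m=c[:,0].mean(0)
    r=rectworld(i,c,.038 if 290<m[0]<410 else .022)
    if 0.3<r[0]<.7: print("t",m.round(),np.round(r,3),"jig",Ji(r).round(4),r[4]+6.5)
level(.448,.448,.003,-44)
E
```

```text
tool_pos: [0.496, 0.2372, 0.1362]
tool_pos: [0.4473, 0.4491, 0.1364]
w [  0.474   0.407 138.509  39.303  46.314] [394. 238.]
t [440. 317.] [  0.344  -0.352 206.218 164.222 -42.272] jig [-0.3179 -0.1297] -35.7718391418457
t [378. 219.] [  0.613  -0.184 138.626 117.617  -6.571] jig [-0.0707  0.0684] -0.0709381103515625
t [460. 190.] [  0.692  -0.416 218.867  72.722  89.683] jig [ 0.0346 -0.1538] 96.18315887451172
t 61.3 tcp [0.4465 0.4505 0.1362] f [ 0.2 -0.2 -1.2] op 0.064 g 0.0 q [0.73 0.57 1.36 0.   1.21 1.5 ]
  shift now-axes [-0.04  0.12  5.33] | turn [-0.02 -0.01  0.03] | shift after turn [-0.03  0.11  5.33] | q6 then~ 89
```

S1 has been knocked aside to (0.473, 0.407). I'll go to its new place.

```bash
python3 -c "
from h import *
level(.473,.407,.003,-43.7)"; python3 -m inch '[-0.2,0.66,0.5,0,0,0,0,0.66,0.5,0,0,0,0,0.66,0.5,0,0,0,0,0,0,0,0,0]'
python3 - <<'E'
from h import *
p,d,i=snap("wrist","11")
for c in blobs(wood(p,(14,80,150),(26,150,255)),2000,200000): print("w",np.round(rectworld(i,c,.022),3),c[:,0].mean(0).round())
level(.4725,.407,.003,-43.7)
E
```

```text
t 61.3 tcp [0.4465 0.4505 0.1362] f [ 0.2 -0.2 -1.2] op 0.064 g 0.0 q [0.73 0.57 1.36 0.   1.21 1.5 ]
  shift now-axes [-0.53  1.98  5.32] | turn [-0.02 -0.01 -0.03] | shift after turn [-0.53  1.97  5.33] | q6 then~ 84
time_s: 61.7
tool_pos: [0.481, 0.4071, 0.0954]
tcp_rot: [0.921, 0.389, -0.002, -0.0]
wrist_force: [0.3, 0.5, -0.2]
opening: 0.064
grasp_force: 0.0
w [  0.474   0.407 138.673  40.433  46.866] [309. 246.]
t 61.8 tcp [0.4805 0.4083 0.0966] f [-0.8  0.1  1.5] op 0.0644 g 0.0 q [0.65 0.61 1.4  0.   1.13 1.42]
  shift now-axes [-0.25 -0.19  3.75] | turn [-0.02  0.02 -0.09] | shift after turn [-0.26 -0.2   3.75] | q6 then~ 84
```

```bash
python3 -m inch '[-0.25,-0.19,0.6,0,0,0,0,0,0.8,0,0,0,0,0,0.8,0,0,0,0,0,0.8,0,0,0,0,0,0.5,0,0,0,0,0,0.22,0,0,0]' && python3 -m inch '[0,0,0,0,0,0,0,0,0,0,0,0,0,0,0,0,0,0,0,0,0,0,0,0]' -1 60 && python3 -m inch '[0,0,-0.5,0,0,0,0,0,-1,0,0,0,0,0,-1,0,0,0,0,0,-1,0,0,0,0,0,-1.0,0,0,0]' && python3 -c "
from h import *
level(*J(-.076,.178),.12,-43.7)"
```

```text
time_s: 62.35
tool_pos: [0.4714, 0.4091, 0.004]
tcp_rot: [0.92, 0.391, -0.001, -0.001]
wrist_force: [0.2, -0.0, -0.9]
opening: 0.0639
grasp_force: 0.0
time_s: 62.75
tool_pos: [0.4721, 0.4096, 0.0061]
tcp_rot: [0.92, 0.391, 0.001, -0.001]
wrist_force: [-0.8, -1.3, 4.5]
opening: 0.038
grasp_force: 61.9
time_s: 63.25
tool_pos: [0.4717, 0.4091, 0.1194]
tcp_rot: [0.92, 0.391, -0.0, -0.001]
wrist_force: [1.4, 0.3, -0.3]
opening: 0.0385
grasp_force: 61.2
t 63.2 tcp [0.4717 0.4091 0.1194] f [ 1.4  0.3 -0.3] op 0.0385 g 61.0 q [0.66 0.57 1.41 0.   1.16 1.42]
  shift now-axes [-9.8  17.68 -0.05] | turn [-0.02 -0.01 -0.05] | shift after turn [-9.88 17.63 -0.02] | q6 then~ 37
```

```bash
for k in 1 2 3 4; do python3 -m inch '[-0.49,0.884,0,0,0,0,-0.49,0.884,0,0,0,0,-0.49,0.884,0,0,0,0,-0.49,0.884,0,0,0,0,-0.49,0.884,0,0,0,0]' | grep -E 'pos|ing|grasp'; done; for k in 1 2; do python3 -m inch '[0,0,0,0,0,0.875,0,0,0,0,0,0.875,0,0,0,0,0,0.875,0,0,0,0,0,0.875,0,0,0,0,0,0.875,0,0,0,0,0,0.875]' | grep -E 'pos|ing|grasp'; done; python3 -c "
from h import *
level(*J(-.076,.178),.0225,-96.5)"
```

```text
tool_pos: [0.509, 0.2874, 0.1182]
opening: 0.0382
grasp_force: 61.2
tool_pos: [0.546, 0.1665, 0.1181]
opening: 0.0383
grasp_force: 61.2
tool_pos: [0.583, 0.0457, 0.1179]
opening: 0.0392
grasp_force: 61.2
tool_pos: [0.6199, -0.0751, 0.1177]
opening: 0.0385
grasp_force: 61.2
tool_pos: [0.6197, -0.0741, 0.1177]
opening: 0.0386
grasp_force: 61.3
tool_pos: [0.6197, -0.0741, 0.1177]
opening: 0.0382
grasp_force: 61.3
t 66.5 tcp [ 0.6197 -0.0741  0.1177] f [ 0.2  0.3 -0.9] op 0.0382 g 61.0 q [-0.18  0.57  1.41  0.    1.16  1.51]
  shift now-axes [-0.    0.    3.81] | turn [-0.01  0.01 -0.03] | shift after turn [-0.   -0.    3.81] | q6 then~ 90
```

```bash
python3 -m inch '[0,0,1,0,0,0,0,0,1,0,0,0,0,0,1,0,0,0,0,0,0.5,0,0,0,0,0,0.3,0,0,0,0,0,0,0,0,0]' | grep -E 'pos|for' && python3 -m inch '[0.12,0,0,0,0,0,0.08,0,0,0,0,0,0,0,0,0,0,0]' | grep -E 'pos|for'&& python3 -m inch '[0.06,0,0,0,0,0,0,0,0,0,0,0]'| grep -E 'pos|for'&& python3 -m inch '[0.06,0,0,0,0,0,0,0,0,0,0,0]'| grep -E 'pos|for'&& python3 -c "
from h import *
print(Ji(env.sense()['tool_pos']))"
```

```text
tool_pos: [0.6201, -0.0741, 0.0229]
wrist_force: [1.2, -0.2, -0.2]
grasp_force: 61.3
tool_pos: [0.6251, -0.0746, 0.0222]
wrist_force: [0.0, -1.3, -1.9]
grasp_force: 61.3
tool_pos: [0.6264, -0.0747, 0.0221]
wrist_force: [0.6, -0.0, 1.5]
grasp_force: 61.5
tool_pos: [0.6276, -0.0749, 0.022]
wrist_force: [-3.4, 0.8, 5.5]
grasp_force: 61.9
[-0.06804421  0.17808554]
```

```bash
python3 -m inch '[0.06,0,0,0,0,0,0,0,0,0,0,0]'| grep -E 'pos|for'&& python3 -m inch '[0,0,0,0,0,0,0,0,0,0,0,0,0,0,0,0,0,0]' 0.12 60 | grep -E 'pos|for' && python3 -m inch '[0,0,-0.5,0,0,0,0,0,-1,0,0,0,0,0,-1,0,0,0,0,0,-1,0,0,0,0,0,-0.7,0,0,0]' 0.3 |grep pos&& python3 -c "
from h import *
level(.5453,.0242,.05,-96.5)"
```

```text
tool_pos: [0.6276, -0.0749, 0.022]
wrist_force: [-18.6, 1.3, 14.2]
grasp_force: 62.9
tool_pos: [0.6292, -0.0751, 0.0217]
wrist_force: [-1.1, 0.2, -0.4]
grasp_force: 0.0
tool_pos: [0.6297, -0.0752, 0.1297]
t 68.8 tcp [ 0.6297 -0.0752  0.1297] f [-0.5 -0.  -0.1] op 0.0561 g 0.0 q [-0.18  0.58  1.37  0.    1.19  1.51]
  shift now-axes [-3.81 -3.57  3.19] | turn [-0.01 -0.02  0.01] | shift after turn [-3.8  -3.57  3.19] | q6 then~ 99
```

```bash
python3 -m inch '[-0.76,-0.714,0,0,0,0,-0.76,-0.714,0,0,0,0,-0.76,-0.714,0,0,0,0,-0.76,-0.714,0,0,0,0,-0.76,-0.714,0,0,0,0,0,0,0,0,0,0]' | grep pos && python3 -m inch '[0,0,0.8,0,0,0,0,0,0.8,0,0,0,0,0,0.8,0,0,0,0,0,0.6,0,0,0]' |grep -E 'pos|force' && python3 -m inch '[0,0,0,0,0,0,0,0,0,0,0,0,0,0,0,0,0,0,0,0,0,0,0,0]' -1 60 && python3 -m inch '[0,0.5,0,0,0,0,0,0.5,0,0,0,0,0,0.5,0,0,0,0,0,0.5,0,0,0,0,0,0.5,0,0,0,0,0,0.25,0,0,0,0,0,0.25,0,0,0,0]' && python3 -c "
from h import *
print(Ji(env.sense()['tool_pos']))"
```

```text
tool_pos: [0.5437, 0.0261, 0.128]
tool_pos: [0.5451, 0.0239, 0.0515]
wrist_force: [0.8, 0.5, 0.8]
grasp_force: 0.0
time_s: 70.15
tool_pos: [0.5452, 0.0242, 0.0529]
tcp_rot: [0.998, -0.056, 0.0, -0.0]
wrist_force: [-0.7, -0.6, 2.8]
opening: 0.027
grasp_force: 60.6
time_s: 70.85
tool_pos: [0.5368, -0.0503, 0.0529]
tcp_rot: [0.998, -0.057, 0.0, -0.001]
wrist_force: [-2.1, 4.8, 6.3]
opening: 0.0271
grasp_force: 61.3
[-0.16098167  0.19220306]
```

```bash
python3 -m inch '[0,0.15,0,0,0,0,0,0.15,0,0,0,0,0,0.12,0,0,0,0,0,0,0,0,0,0]' |grep -E 'pos|wrist'; for k in 1 2 3 4; do python3 -m inch '[0,0.06,0,0,0,0,0,0,0,0,0,0]' |grep -E 'pos|wrist'; done;  python3 -c "
from h import *
print(Ji(env.sense()['tool_pos']))"
```

```text
tool_pos: [0.5356, -0.0608, 0.0529]
wrist_force: [-2.0, 0.5, 6.0]
tool_pos: [0.5355, -0.062, 0.0529]
wrist_force: [-1.4, 2.9, 6.8]
tool_pos: [0.5353, -0.0634, 0.0529]
wrist_force: [-1.9, 4.3, 7.3]
tool_pos: [0.5351, -0.0649, 0.0529]
wrist_force: [-1.1, 4.5, 7.4]
tool_pos: [0.535, -0.0663, 0.0529]
wrist_force: [-1.0, 3.5, 6.6]
[-0.16098982  0.17606443]
```

```bash
for k in 1 2 3 4 5; do python3 -m inch '[0,0.05,0,0,0,0,0,0,0,0,0,0]' |grep -E 'pos|wrist'; done;  python3 -c "
from h import *
print(Ji(env.sense()['tool_pos']))"
```

```text
tool_pos: [0.5349, -0.0671, 0.0529]
wrist_force: [-1.8, 9.3, 7.0]
tool_pos: [0.5349, -0.0671, 0.0529]
wrist_force: [1.2, 19.8, 7.5]
tool_pos: [0.5349, -0.0672, 0.0529]
wrist_force: [2.9, 30.9, 8.5]
tool_pos: [0.5349, -0.0673, 0.0529]
wrist_force: [2.8, 40.4, 9.6]
tool_pos: [0.5348, -0.0674, 0.0529]
wrist_force: [4.4, 51.3, 8.9]
[-0.16102252  0.17501856]
```

```bash
python3 -m inch '[0,-0.1,0,0,0,0,0,-0.1,0,0,0,0,0,0,0,0,0,0]' |grep -E 'pos|wrist'; python3 -m inch '[0,0,0,0,0,0,0,0,0,0,0,0,0,0,0,0,0,0]' 0.2 60|grep -E 'pos|wrist'; python3 -m inch '[0,0,-0.6,0,0,0,0,0,-1,0,0,0,0,0,-1,0,0,0,0,0,-1,0,0,0,0,0,-1,0,0,0]' |grep pos;python3 -m inch '[-1,0,0,0,0,0,-1,0,0,0,0,0,-1,0,0,0,0,0,-1,0,0,0,0,0]' |grep pos
python3 - <<'E'
from h import *
p,d,i=snap("scene","12");p2,d2,i2=snap("top","12")
a=cv2.resize(p[220:350,215:405],None,fx=3.1,fy=3.1,interpolation=2)
cv2.imwrite("pics/row12.png",a)
for n,q,j in(("top",p2,i2),("scene",p,i)):
  for c in blobs(wood(q,(12,60,160),(26,160,255)),200,9500):
    r=rectworld(j,c,.038)
    if 0.5<r[0]<.7 and abs(r[1]+.18)<.1: print(n,np.round(r,3),"jig",Ji(r).round(4),r[4]+6.5)
hsv=cv2.cvtColor(p2,cv2.COLOR_BGR2HSV);w=cv2.inRange(hsv,(0,0,185),(180,40,255))
for c in blobs(w,300,3000): print("white",c[:,0].mean(0).round(),np.round(rectworld(i2,c,.016),3))
E
```

```text
tool_pos: [0.5349, -0.067, 0.0529]
wrist_force: [-1.2, 8.1, 7.3]
tool_pos: [0.5344, -0.0681, 0.052]
wrist_force: [0.5, -0.6, -0.4]
tool_pos: [0.5343, -0.0681, 0.1679]
tool_pos: [0.434, -0.0567, 0.1669]
top [  0.619  -0.173 161.114 150.011  83.364] jig [-0.0655  0.08  ] 89.86356353759766
white [275. 288.] [ 0.427  0.099 55.35  52.296 89.775]
white [582. 278.] [ 0.448 -0.747 68.88  68.599 89.744]
white [372. 253.] [ 5.21000e-01 -1.70000e-01  1.80347e+02  4.48000e+01  8.35290e+01]
white [312. 221.] [ 6.15000e-01 -7.00000e-03  1.95828e+02  1.12836e+02 -5.74600e+00]
white [151. 118.] [ 0.906  0.45  97.7   96.655 -0.386]
```

View pics/row12.png

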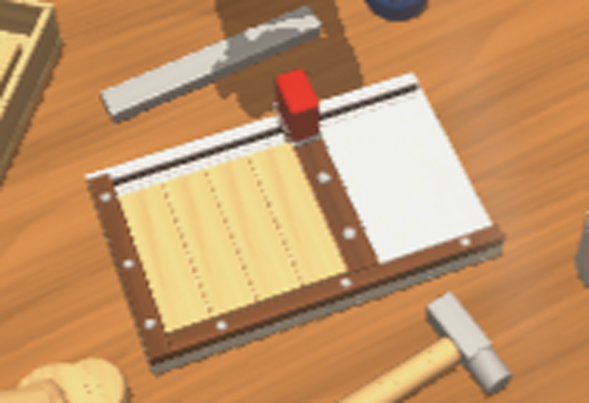

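Scene crop: four strips form a tight row between the fence (105,200) and the jaw (335,210), far ends on the stop, near ends in line. Now I'll measure the bar.

```bash
for k in 1 2; do python3 -m inch '[0,0,0,0,0,-1,0,0,0,0,0,-1,0,0,0,0,0,-1,0,0,0,0,0,-1,0,0,0,0,0,-1,0,0,0,0,0,-1,0,0,0,0,0,-1,0,0,0,0,0,-1]' 0.3 >/dev/null; done; python3 -m inch '[0,0,0,0,0,-1,0,0,0,0,0,-1,0,0,0,0,0,-1,0,0,0,0,0,-0.3,0,0,0,0,0,0]' |grep pos
python3 - <<'E'
from h import *
b,_=load("top","0");s,_=load("scene","0");ti,si=env.camera_info("top"),env.camera_info("scene")
P={}
for n,im,inf in(("top",b,ti),("scene",s,si)):
    hsv=cv2.cvtColor(im,cv2.COLOR_BGR2HSV);w=cv2.inRange(hsv,(0,0,130),(180,50,255))
    for c in blobs(w,200,4000):
        r=rectworld(inf,c,.016)
        if abs(r[0]-.424)<.03 and abs(r[1]+.1)<.05: M=cv2.moments(c);P[n]=(M["m10"]/M["m00"],M["m01"]/M["m00"]);print(n,np.round(r,3),P[n])
if len(P)==2: print(cross(ti,P["top"],si,P["scene"]))
p,d,i=snap("wrist","13")
level(.424,-.1,.12,.9)
hsv=cv2.cvtColor(p,cv2.COLOR_BGR2HSV);w=cv2.inRange(hsv,(0,0,60),(180,45,255))
for c in blobs(w,2000,90000):
    r=rectworld(i,c,.016); print("w",np.round(r,3),c[:,0].mean(0).round())
E
```

```text
tool_pos: [0.4354, -0.0568, 0.167]
top [ 4.24000e-01 -1.01000e-01  2.17932e+02  2.84170e+01 -8.91610e+01] (346.89031531531526, 288.4337837837838)
scene [ 4.25000e-01 -1.02000e-01  2.17773e+02  2.95090e+01 -8.89880e+01] (281.8697426239799, 239.02919020715632)
(array([ 0.42256843, -0.10195751,  0.01032092]), np.float64(0.00496138569432784))
t 76.8 tcp [ 0.4353 -0.0568  0.167 ] f [ 0.3  0.7 -0.2] op 0.0555 g 0.0 q [-0.21  0.12  1.9   0.    1.12 -0.21]
  shift now-axes [-1.73 -0.45  1.88] | turn [-0.01 -0.01 -0.2 ] | shift after turn [-1.72 -0.48  1.88] | q6 then~ -14
w [ 4.25000e-01 -1.00000e-01  2.18963e+02  2.95930e+01 -8.91320e+01] [304. 256.]
w [ 5.87000e-01 -6.50000e-02  2.34415e+02  1.58046e+02  8.32410e+01] [506. 182.]
```

View pics/wrist13.png

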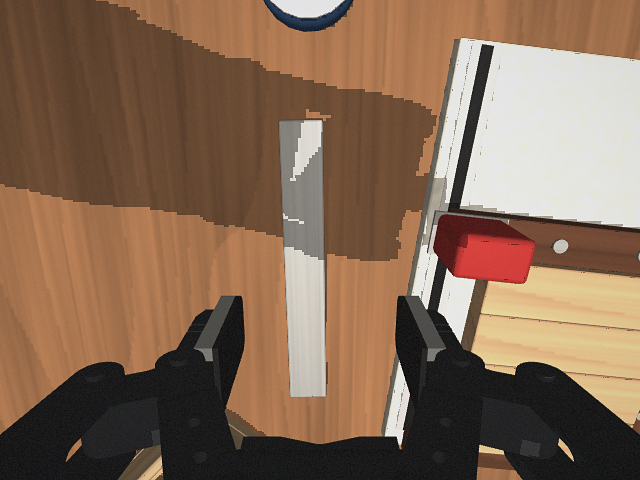

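```bash
python3 -m inch '[-0.9,-0.22,0.5,0,0,-0.2,-0.86,-0.21,0.5,0,0,0,0,0,1,0,0,0,0,0,1,0,0,0,0,0,1,0,0,0,0,0,1,0,0,0,0,0,0,0,0,0]' | grep pos;  python3 -c "
from h import *
level(.4245,-.1015,.003,.9)"
```

```text
tool_pos: [0.4232, -0.1003, 0.0397]
t 77.5 tcp [ 0.4232 -0.1003  0.0397] f [0.5 0.9 0.1] op 0.0555 g 0.0 q [-0.32  0.33  2.    0.    0.82 -0.33]
  shift now-axes [-0.05  0.06  1.47] | turn [-0.06 -0.03  0.  ] | shift after turn [-0.05  0.05  1.47] | q6 then~ -14
```

```bash
python3 -m inch '[-0.05,0,0.5,0,0,0,0,0,0.5,0,0,0,0,0,0.3,0,0,0,0,0,0.18,0,0,0,0,0,0,0,0,0]' | grep -E 'pos|wrist';  python3 -m inch '[0,0,0,0,0,0,0,0,0,0,0,0,0,0,0,0,0,0,0,0,0,0,0,0,0,0,0,0,0,0]' -1 100 && python3 -m inch '[0,0,-0.4,0,0,0,0,0,-0.8,0,0,0,0,0,-1,0,0,0,0,0,-1,0,0,0,0,0,-1,0,0,0,0,0,-1,0,0,0]' && python3 -c "
from h import *
level(*J(-.07,.08),.125,-6.5)
p,d,i=snap('wrist','14')
hsv=cv2.cvtColor(p,cv2.COLOR_BGR2HSV)
p,d,i=snap('scene','14')"
```

```text
tool_pos: [0.4244, -0.1018, 0.0046]
wrist_force: [-0.3, -0.1, 0.9]
time_s: 78.5
tool_pos: [0.4249, -0.1019, 0.0058]
tcp_rot: [0.701, 0.713, 0.0, -0.0]
wrist_force: [-4.1, 0.9, 10.0]
opening: 0.027
grasp_force: 98.8
time_s: 79.1
tool_pos: [0.4241, -0.1018, 0.1361]
tcp_rot: [0.701, 0.713, -0.0, -0.001]
wrist_force: [0.0, -0.3, -7.4]
opening: 0.027
grasp_force: 101.2
t 79.1 tcp [ 0.4241 -0.1018  0.1361] f [ 0.  -0.3 -7.4] op 0.027 g 101.0 q [-0.32  0.16  1.93  0.    1.05 -0.34]
  shift now-axes [-2.95  7.56  0.43] | turn [-0.02 -0.01  1.51] | shift after turn [-1.93  7.89  0.45] | q6 then~ -9
```

```bash
python3 -m inch '[0,0,0,0,0,0.755,0,0,0,0,0,0.755,-0.214,0.877,0,0,0,0,-0.214,0.877,0,0,0,0,-0.214,0.877,0,0,0,0]' | grep -E 'pos|ing|grasp' ;  python3 -m inch '[-0.214,0.877,0,0,0,0,-0.214,0.877,0,0,0,0,-0.214,0.877,0,0,0,0,-0.214,0.877,0,0,0,0,-0.214,0.877,0,0,0,0,-0.214,0.877,0,0,0,0,0,0,0,0,0,0]'  && python3 -c "
from h import *
level(*J(-.07,.08),.0458,-6.5)
p,d,i=snap('scene','15')
cv2.imwrite('pics/bar15.png',cv2.resize(p[200:350,215:405],None,fx=3.1,fy=3.1,interpolation=2))"
```

```text
tool_pos: [0.4883, -0.1255, 0.1332]
opening: 0.027
grasp_force: 101.4
time_s: 80.4
tool_pos: [0.6161, -0.1727, 0.132]
tcp_rot: [0.746, 0.666, -0.001, -0.002]
wrist_force: [-0.5, -0.2, -8.2]
opening: 0.0268
grasp_force: 101.9
t 80.4 tcp [ 0.6161 -0.1727  0.132 ] f [-0.5 -0.2 -8.2] op 0.0268 g 102.0 q [-0.33  0.59  1.34  0.    1.21 -0.22]
  shift now-axes [ 0.01 -0.06  3.45] | turn [-0.04 -0.02 -0.01] | shift after turn [ 0.02 -0.07  3.45] | q6 then~ -9
```

View pics/bar15.png

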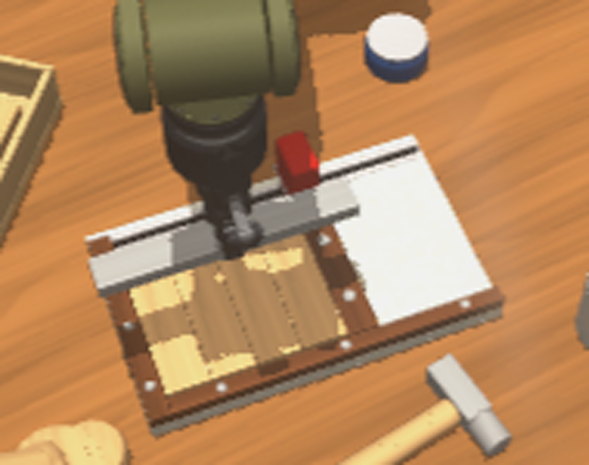

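The bar hangs level across the row, from (100,275) to (355,205). Lowering it now.

```bash
python3 -m inch '[0,-0.06,0.8,0,0,0,0,0,0.8,0,0,0,0,0,0.7,0,0,0,0,0,0.5,0,0,0,0,0,0.3,0,0,0,0,0,0.1,0,0,0,0,0,0,0,0,0]' | grep -E 'pos|wrist' ; for k in 1 2 3 4; do python3 -m inch '[0,0,0.05,0,0,0,0,0,0,0,0,0]' | grep -E 'pos|wrist'; done
```

```text
tool_pos: [0.6137, -0.172, 0.0548]
wrist_force: [-0.3, -0.3, -7.7]
tool_pos: [0.614, -0.172, 0.054]
wrist_force: [0.5, 0.0, -7.7]
tool_pos: [0.6137, -0.172, 0.0522]
wrist_force: [-0.3, 0.5, -7.7]
tool_pos: [0.6136, -0.172, 0.0508]
wrist_force: [-0.6, -0.2, -7.4]
tool_pos: [0.6136, -0.172, 0.0495]
wrist_force: [-0.8, 0.2, -6.8]
```

```bash
python3 -m inch '[0,0,0.06,0,0,0,0,0,0.06,0,0,0,0,0,0,0,0,0]' | grep -E 'pos|wrist' ; for k in 1 2 3 4; do python3 -m inch '[0,0,0.04,0,0,0,0,0,0,0,0,0]' | grep -E 'pos|wrist'; done
```

```text
tool_pos: [0.6136, -0.172, 0.0463]
wrist_force: [0.2, 0.2, -6.8]
tool_pos: [0.6137, -0.172, 0.0455]
wrist_force: [-0.1, 0.0, -8.2]
tool_pos: [0.6137, -0.172, 0.0445]
wrist_force: [0.7, -0.1, -8.2]
tool_pos: [0.6138, -0.1721, 0.0439]
wrist_force: [-0.4, 1.5, -4.7]
tool_pos: [0.6139, -0.172, 0.0439]
wrist_force: [-5.4, 1.1, 5.7]
```

```bash
python3 -m inch '[0,0,0,0,0,0,0,0,0,0,0,0,0,0,0,0,0,0]' 0.1 60 | grep -E 'pos|wrist|ing'; python3 -m inch '[0,0,-0.4,0,0,0,0,0,-0.8,0,0,0,0,0,-1,0,0,0,0,0,-1,0,0,0,0,0,-1,0,0,0]' 0.4 | grep pos; for k in 1 2; do python3 -m inch '[0,-1,0,0,0,0,0,-1,0,0,0,0,0,-1,0,0,0,0,0,-1,0,0,0,0]' | grep pos; done
python3 - <<'E'
from h import *
p,d,i=snap("wrist","16")
p2,d2,i2=snap("top","16");p3,d3,i3=snap("scene","16")
cv2.imwrite("pics/fin.png",np.vstack([cv2.resize(p2[160:270,280:430],(480,352)),cv2.resize(p3[200:350,200:420],(480,248))]))
for n,q,j in(("top",p2,i2),("scene",p3,i3)):
  hsv=cv2.cvtColor(q,cv2.COLOR_BGR2HSV);w=cv2.inRange(hsv,(0,0,120),(180,45,225))
  for c in blobs(w,200,9500):
    r=rectworld(j,c,.054)
    if 0.5<r[0]<.7 and abs(r[1]+.18)<.1: print(n,np.round(r,3),"jig",Ji(r).round(4),r[4]+6.5)
  w=cv2.inRange(hsv,(0,150,100),(8,255,255))|cv2.inRange(hsv,(172,150,100),(180,255,255))
  for c in blobs(w,30,900):
    r=rectworld(j,c,.083)
    if .45<r[0]<.6 and abs(r[1])<.2: print("red",np.round(r,3),Ji(r))
E
```

```text
tool_pos: [0.6141, -0.1721, 0.0431]
wrist_force: [0.1, -0.2, -0.1]
opening: 0.0468
tool_pos: [0.6139, -0.1721, 0.1497]
tool_pos: [0.5136, -0.1606, 0.1487]
tool_pos: [0.4143, -0.1493, 0.1487]
top [ 5.20000e-01 -1.67000e-01  1.75849e+02  4.47810e+01  8.35300e+01] jig [-0.1647  0.0747] 90.02974700927734
top [ 5.99000e-01 -1.15000e-01  3.24890e+02  1.90856e+02  8.33840e+01] jig [-0.092  0.135] 89.88431549072266
red [ 0.536 -0.066 45.017 26.42  -0.38 ] [-0.15976269  0.17644259]
scene [ 6.22000e-01 -1.72000e-01  2.19239e+02  5.69260e+01  8.72500e+01] jig [-0.0623  0.0809] 93.74958801269531
scene [  0.539  -0.171 167.408  27.751  83.666] jig [-0.1449  0.0723] 90.16580963134766
red [ 0.55  -0.073 69.967 33.838 -7.36 ] [-0.14548056  0.17094627]
```

View pics/wrist16.png

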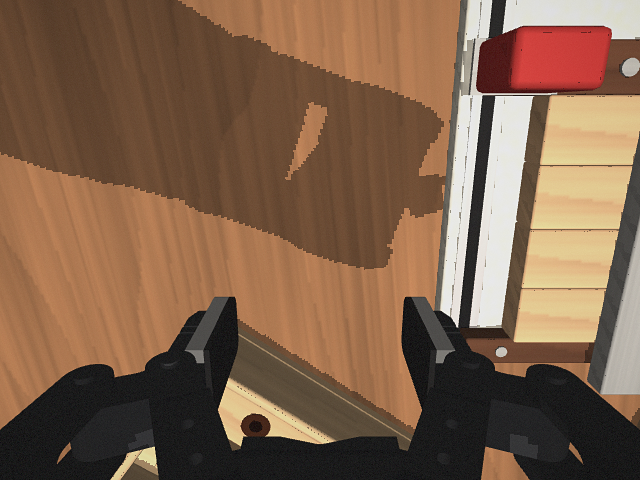

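View pics/fin.png

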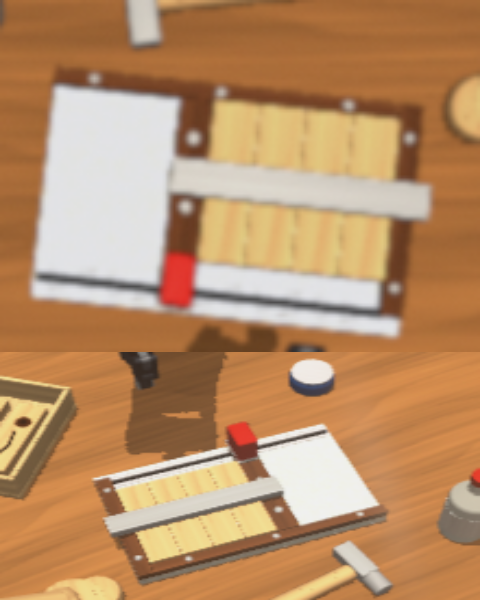

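The final views show the row closed and flush, the jaw against it, and the bar across the middle of all four strips. Handing in.

```bash
python3 -c "
from bench import env
print(env.close_job())"
```

```text
the job is handed in; nothing more can be done
None
```

I handed the job in at about 84 s: both cracked strips are in the offcut box, and the four sound strips lie in a closed row from the fence, flush with the end stop, with the jaw against them and the steel bar across their middle; no verdict came back.

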